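# Load the contact grill with the tined lifter and shut it

## Task

Load the round flatbread into the grill for toasting: slide the tined lifter into the gaps of the cooling rack under it, lift it level, lay it flat and wholly on the ribbed plate of the open contact grill, and draw the lifter out. Then set the lifter down on the table, standing flat on its tines as it was, and shut the grill lid fully. Handle the bread only with the lifter, touch neither bread with the gripper or arm, do not drop it, and leave the square bread and the kitchen timer where they are.

Things in the scene. Friction and masses are not known exactly. Their poses are not given: they have to be found in the camera images.
- lifter: Steel lifter, 4 flat tines, cranked black handle; loose, 150 g, stands on its tines. Origin: underside of the heel bar (86 mm wide, x -14 to 0) where the tines begin; x along the tines, z up. Tines x 0 to 108, 7 mm wide, 4 mm thick (z 0 to 4), centred at y = -36, -12, 12, 36 mm. Handle along x from -151 to -36, 22 mm wide, 24 mm high, axis at z = 58 mm.
- lifter_grip (a point): Place to grip the lifter's handle, near its neck: x = -60, y = 0, z = 58 mm in the lifter's frame, on the handle's axis.
- round_bread: Round, crisp golden-brown flatbread with seeds, 116 mm across, 16 mm thick in the middle, about 100 g, loose on the rack. Origin: centre of its flat underside, z up.
- square_bread: Bystander: square flatbread with nine brown dimples, 104 x 104 x 16 mm, loose on the same rack beside the round one, about 144 mm from it centre to centre. Origin: centre of its underside.
- rack: Wooden cooling rack, fixed, 126 (x) x 306 (y) x 26 mm. Origin: under its centre, on the table; front is -x. 13 slats along x (-63 to 63), 6 mm wide, centred at y = 0, +-24, ... +-144 mm, tops at z = 26. The 18 mm gaps between them are open at the front and free down to z = 12 mm (cross battens below).
- grill: Contact grill, silver with black plates, fixed; x -80 to 110, y +-125 mm. Origin: on the table under the plate's centre; front is -x. 9 ribs along x (-66 to 70), 6 mm wide, at y = 0, +-24, ... +-96 mm, tops z = 67; grooves 18 mm wide, floor z = 55, open at the front. Rim 75 mm high at y = +-111 and behind, from x = 76. Lid hinge axis along y at x = 105, z = 90 mm.
- grill_lid (a joint): Opening angle of the grill's lid about its rear hinge, rad: 0 fully shut, 1.5 fully open; starts about 1.1 open. The hinge is stiff: the lid stays where it is left and takes about 3 N at the handle. Shut, it leaves 19 mm over the ribs, so a bread lying flat fits.
- lid_handle (a point): Middle of the lid's black bar handle: a round bar along y, 16 mm thick, 140 mm clear between its arms, 233 mm from the hinge axis. With the lid shut it lies at x = -127, z = 108 mm in the grill's frame, 44 mm in front of the lid's edge.
- timer: Bystander: white kitchen timer with a red knob, 66 x 66 x 46 mm, loose, behind the work. Origin: centre of its underside.

How it is judged:
By the outcome, as a careful person would: the job done as asked, in the order asked, and still so for the second after the job is handed in, with the robot touching nothing.
It also fails if it takes over 72 s, if anything falls off the work surface, if the arm or the gripper's body presses on something with over 40 N, if the wrist force passes 120 N, or if a joint passes its speed limit or range.

## Robot

A 6-joint arm with a two-finger parallel gripper is mounted at the origin on a cart in front of the work surface, level with it; the furniture and walls round the work are solid. World frame = base frame: x ahead of the robot, y to its left, z up, the work surface at z = 0. Lengths are in m, angles in rad, forces in N, time in s.
With the tool pointing down it reaches from about 0.375 to 0.9 m from the base axis. Payload 3.1 kg.
Tool frame: the origin (TCP) lies at the very end of the fingers, on their centre line; the grasp point (between the pads) lies 19 mm behind it; y points along the fingers, z is the direction in which the jaws open and shut, and the axes are right-handed (so a half turn about y gives the same grasp; the last joint's range is limited). The gripper opens to 87 mm and grips with 3 to 60 N. Pads are 19 mm wide; open, the fingers measure 117 mm over their backs; the gripper's body (75 mm by 190 mm) begins 51 mm behind the grasp point.
Start: joints at [-1.375, 0.527, 1.433, -0, 1.181, -0.178], TCP at [0.228, -0.582, 0.193] pointing down, gripper open.
Joint ranges: [-3.08, 3.08], [-0.75, 2.2], [0.22, 2.44], [-1.43, 4.57], [0, 2.65], [-2.85, 2.85]. Speed limits (rad/s): [2.79, 2.79, 3.14, 3.14, 3.14, 3.14].

## Interface

Orientations are given as a 3x3 rotation matrix whose columns are the frame's x, y, z axes.
In Python, from plant import env gives the robot as it stands. The module is installed in compiled form; this text tells all that it offers.
- The arm moves only by the tool send_rows, never from a script. Its argument "commands" is a list of rows, each a list of 3 entries, a list of its own where there are three numbers: the turn, a rotation vector about the tool's x, y, z in rad, then the shift along the tool's x, y, z in mm, then the opening in per cent of the stroke, from 0 (shut) to 100 (fully open). A call has 1 to 5 rows; each row is the pose to reach, as a shift and turn from the pose commanded when the call began, along the tool's axes at that moment; what a row does not reach only later rows make up. A row lasts 1/12 s, in which the tool goes at most 41.7 mm and 7.16 degrees, less where a joint would pass 70% of its speed; a pose out of reach is approached as far as the arm can. A call with a gripper value outside its range is refused whole. The fingers move at their own pace and stop on an object; the grip force is fixed at half the most. Time passes only in rows, so rows that repeat a pose let the fingers close. It gives the time, the measured TCP pose, the force and the opening at its end, in the units of the state.
- env.sense(): the state, without advancing time (a new reading comes with each control period).
- env.get_image(name): name is "scene" or "top" or "wrist"; returns the picture (420x560x3 uint8, red, green, blue); there is no depth.
- env.camera_params(name): a dict with "camera_matrix" (3x3 intrinsics, pixels), "dist_coeffs" ([k1, k2, p1, p2, k3] as OpenCV has them; the pictures are not rectified), "origin" and "orientation" of the camera in the world; the wrist camera has in their place "mount" (4x4, takes a point from camera to tool coordinates, whose origin is the TCP and whose axes are the tool frame's). Camera axes: x right, y up, looking along -z (the intrinsics and any distortion apply to the point x, -y, -z); pixel columns grow to the right and rows downward; lengths in m; the calibration is good to about 2 mm. A picture is of the moment at which its call begins: read the wrist's pose just before it. camera_params takes no time and is no camera call.
- env.sign_off(): hands the job in, once; it reports no verdict.
The state is a dict: "time_s": time; "joint_pos": joint angles; "qd": joint speeds; "tau": joint torques, N m; "tcp_pos": TCP position; "eef_rot": TCP orientation; "force": force on the tool from outside, world axes, zero at the start; "wrist_torque": the same for the moment, N m; "opening": finger opening in m.
Only numpy, scipy, OpenCV 4.12 (cv2) and the standard library are available. Lean on these libraries where they do the work, as an engineer would, in place of code of your own. Each camera call takes 0.05 s, during which the arm holds its last target. There are 200 camera calls.

## Working session

There is one attempt and no reset: what is moved stays moved. The work goes in short steps, Python scripts to look and compute and a tool call to move; the robot and the scene stay as the last step left them, time stands still between calls to the robot, and variables do not carry over. Pictures are saved under pics/ and viewed, about 8 in all and at most 12, crops included, and the job is handed in when it is done.

Besides the shell and the picture viewer there is one more tool, called after ">>>" by a JSON object that holds its "name" and its "arguments", one argument or row to a line. send_rows: Moves the arm, as the interface text tells. Its arguments: {"type":"object","properties":{"commands":{"type":"array","items":{"type":"array"}}},"required":["commands"]}

```bash
mkdir -p pics; python3 - <<'E'
from plant import env
import cv2, numpy as np
np.set_printoptions(precision=4,suppress=True)
s=env.sense()
for k in('time_s','tcp_pos','eef_rot','force','opening'):print(k,s[k])
for n in('scene','top'):
    im=env.get_image(n); cv2.imwrite(f'pics/{n}0.png',im[:,:,::-1])
for n in('scene','top','wrist'):print(n,env.camera_params(n))
E
```

```text
time_s 0.0
tcp_pos [ 0.2281 -0.581   0.1916]
eef_rot [[-0.931  -0.0004  0.3651]
 [-0.3651  0.0021 -0.931 ]
 [-0.0004 -1.     -0.0021]]
force [0.3004 0.3256 0.4478]
opening 0.08714966360507849
scene {'camera_matrix': array([[459.8811,   0.    , 280.4291],
       [  0.    , 459.8811, 203.6847],
       [  0.    ,   0.    ,   1.    ]]), 'dist_coeffs': array([-0.042,  0.   ,  0.   ,  0.   ,  0.   ]), 'origin': array([0.3775, 0.7497, 0.8204]), 'orientation': array([[-0.9372,  0.2451, -0.2483],
       [-0.3485, -0.6239,  0.6995],
       [ 0.0165,  0.7421,  0.6701]])}
top {'camera_matrix': array([[513.3749,   0.    , 276.602 ],
       [  0.    , 513.3749, 209.1187],
       [  0.    ,   0.    ,   1.    ]]), 'dist_coeffs': array([-0.082,  0.   ,  0.   ,  0.   ,  0.   ]), 'origin': array([ 0.4986, -0.0007,  1.2616]), 'orientation': array([[ 0.0249,  0.9949, -0.0977],
       [-0.9995,  0.0264,  0.0148],
       [ 0.0173,  0.0973,  0.9951]])}
wrist {'camera_matrix': array([[361.2615,   0.    , 278.0561],
       [  0.    , 361.2615, 210.3222],
       [  0.    ,   0.    ,   1.    ]]), 'dist_coeffs': array([-0.0871,  0.    ,  0.    ,  0.    ,  0.    ]), 'mount': array([[-0.0003, -0.9598, -0.2808, -0.0776],
       [ 0.0001,  0.2808, -0.9598, -0.1925],
       [ 1.    , -0.0004,  0.    ,  0.0003],
       [ 0.    ,  0.    ,  0.    ,  1.    ]])}
```

View pics/top0.png

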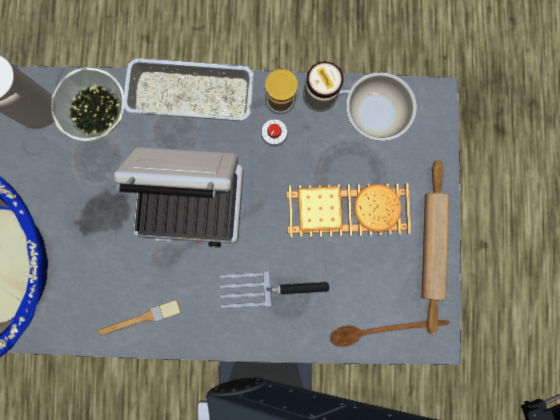

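View pics/scene0.png

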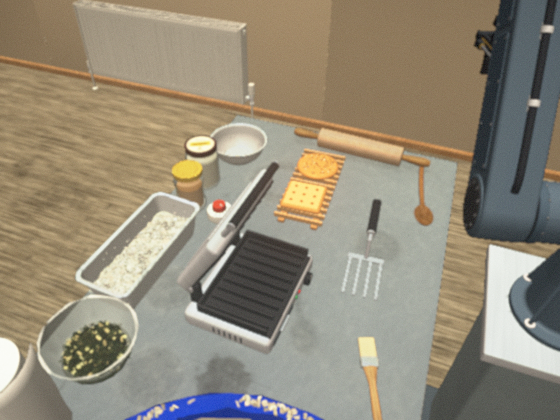

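The top view shows the lifter with its heel at about (268,288), its tines pointing left (+y) and the handle at (303,288). The rack is at (350,210), with the round bread at (379,208) and the square one at (320,209). The grill is at (187,200), lid leaning back, and the timer at (274,131). I'll enlarge the work area.

```bash
python3 - <<'E'
import cv2
im=cv2.imread('pics/top0.png')
c=im[145:325,110:420]
cv2.imwrite('pics/top0c.png',cv2.resize(c,None,fx=2.58,fy=2.58,interpolation=cv2.INTER_CUBIC))
E
cat > h.py <<'E'
import numpy as np, cv2
from plant import env
np.set_printoptions(precision=4,suppress=True)
def ray(n,px,T=None):
    p=env.camera_params(n)
    u=cv2.undistortPoints(np.array(px,float).reshape(-1,1,2),p['camera_matrix'],p['dist_coeffs'])[:,0]
    d=np.c_[u[:,0],-u[:,1],-np.ones(len(u))]
    if n=='wrist':
        M=T@p['mount']; return M[:3,3],d@M[:3,:3].T
    return np.array(p['origin']),d@np.array(p['orientation']).T
def on_z(n,px,z,T=None):
    o,d=ray(n,px,T); return o+d*((z-o[2])/d[:,2])[:,None]
def proj(n,P,T=None):
    p=env.camera_params(n)
    M=T@p['mount'] if n=='wrist' else np.r_[np.c_[p['orientation'],p['origin']],[[0,0,0,1]]]
    q=(np.atleast_2d(P)-M[:3,3])@M[:3,:3]*[1,-1,-1]
    return cv2.projectPoints(q.reshape(-1,1,3),np.zeros(3),np.zeros(3),p['camera_matrix'],np.array(p['dist_coeffs']))[0][:,0]
def tool():
    s=env.sense(); T=np.eye(4); T[:3,:3]=s['eef_rot']; T[:3,3]=s['tcp_pos']; return T
E
```

```text
(no output)
```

View pics/top0c.png

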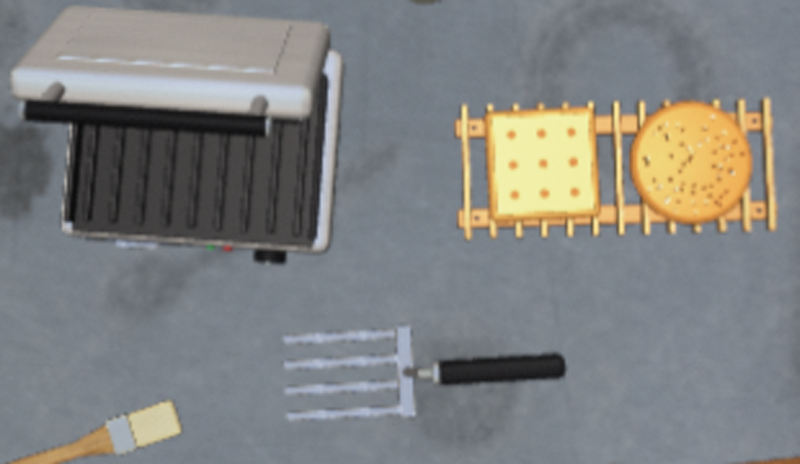

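```bash
cat > fit0.py <<'E'
from h import *
from scipy.optimize import least_squares
def fit(cr,P,x0,n='top'):
    px=np.array(cr,float)/2.58+[110,145]-0.3
    P=np.array(P,float)/1000
    def W(v):
        c,s=np.cos(v[2]),np.sin(v[2]); return P@np.array([[c,s,0],[-s,c,0],[0,0,1]])+[v[0],v[1],0]
    r=least_squares(lambda v:(proj(n,W(v))-px).ravel(),x0,loss='soft_l1')
    print(r.x,np.degrees(r.x[2]),(proj(n,W(r.x))-px).round(1).tolist()); return r.x
print('lifter');fit([(284,340),(288,417),(411,326),(414,415),(565,364)],[(108,-36,4),(108,36,4),(-14,-43,4),(-14,43,4),(-151,0,58)],[.3,0,1.57])
print('rack');fit([(464,100),(468,237),(768,98),(772,230)],[(63,144,26),(-63,144,26),(63,-144,26),(-63,-144,26)],[.5,-.15,0])
print('round',on_z('top',np.array([(692,161.5)])/2.58+[110,145]-.3,.034))
print('sq',on_z('top',np.array([(543,164)])/2.58+[110,145]-.3,.034))
print('grill');fit([(87,222),(298,235)],[(-66,96,67),(-66,-96,67)],[.5,.2,0])
E
python3 fit0.py
```

```text
lifter
[0.4272 0.0055 1.6569] 94.93208032612714 [[-0.6, -0.0], [-0.6, -0.1], [0.1, -0.5], [1.0, 0.5], [0.2, 0.1]]
rack
[ 0.6248 -0.1963  0.0414] 2.3698436163737404 [[0.4, 0.6], [-0.2, -0.6], [-0.4, -0.1], [0.2, 0.1]]
round [[ 0.63   -0.2639  0.034 ]]
sq [[ 0.6239 -0.1238  0.034 ]]
grill
[ 0.6196  0.1929 -0.0342] -1.9623313730723422 [[-0.1, -0.0], [0.1, 0.0]]
```

```bash
cat > plan.py <<'E'
from h import *
from scipy.spatial.transform import Rotation as R
import math
def down(yaw):
    c,s=np.cos(yaw),np.sin(yaw); return np.array([[c,0,-s],[s,0,c],[0,-1,0]])
def plan(goals,start=None,per_mm=150,per_deg=28):
    """goals: (pos, rot[, per_mm]); prints one (rotvec, shift mm) per call, chained on commanded poses"""
    T=tool() if start is None else start
    p,A=T[:3,3].copy(),T[:3,:3].copy()
    for g in goals:
        q,B=np.array(g[0],float),g[1]; pm=g[2] if len(g)>2 else per_mm
        n=max(1,math.ceil(np.linalg.norm(q-p)*1e3/pm),math.ceil(np.degrees((R.from_matrix(A).inv()*R.from_matrix(B)).magnitude())/per_deg))
        for i in range(n,0,-1):
            rv=((R.from_matrix(A).inv()*R.from_matrix(B)).as_rotvec()/i).round(3)
            sh=(A.T@(q-p)*1e3/i).round(1)
            print(' ',rv.tolist(),sh.tolist())
            p=p+A@sh/1e3; A=A@R.from_rotvec(rv).as_matrix()
        print('-> at',p)
def state():
    s=env.sense(); print('t',s['time_s'],'tcp',s['tcp_pos'],'F',np.round(s['force'],1),'open',s['opening'],'q',s['joint_pos']); print(s['eef_rot'])
E
python3 - <<'E'
from plan import *
y=np.radians(274.9)
plan([([.4324,-.0543,.14],down(y))])
E
```

```text
[0.0, -0.321, -0.0] [-95.6, 13.2, -103.9]
  [0.0, -0.321, -0.001] [-123.6, 13.1, -68.5]
  [0.001, -0.32, -0.0] [-138.8, 13.0, -26.0]
  [0.0, -0.321, -0.001] [-140.0, 13.0, 19.0]
-> at [ 0.4324 -0.0543  0.14  ]
```

>>> {"name": "send_rows", "arguments": {
  "commands": [
    [[0,-0.32,0],[-96,13,-104],100],
    [[0,-0.32,0],[-96,13,-104],100],
    [[0,-0.32,0],[-96,13,-104],100],
    [[0,-0.32,0],[-96,13,-104],100],
    [[0,-0.32,0],[-96,13,-104],100]
  ]
}}

```text
time_s: 0.52
tcp_pos: [0.2802, -0.4438, 0.1785]
eef_rot: [[-0.767, -0.002, 0.642], [-0.642, 0.007, -0.767], [-0.003, -1.0, -0.006]]
force: [-1.7, -0.6, 0.0]
opening: 0.0872
```

>>> {"name": "send_rows", "arguments": {
  "commands": [
    [[0,-0.32,0],[-124,13,-68],100],
    [[0,-0.32,0],[-124,13,-68],100],
    [[0,-0.32,0],[-124,13,-68],100],
    [[0,-0.32,0],[-124,13,-68],100],
    [[0,-0.32,0],[-124,13,-68],100]
  ]
}}

```text
time_s: 0.93
tcp_pos: [0.3315, -0.3146, 0.166]
eef_rot: [[-0.526, -0.002, 0.851], [-0.851, 0.003, -0.526], [-0.002, -1.0, -0.003]]
force: [0.2, -0.1, -0.4]
opening: 0.0868
```

>>> {"name": "send_rows", "arguments": {
  "commands": [
    [[0,-0.32,0],[-139,13,-26],100],
    [[0,-0.32,0],[-139,13,-26],100],
    [[0,-0.32,0],[-139,13,-26],100],
    [[0,-0.32,0],[-139,13,-26],100],
    [[0,-0.32,0],[-139,13,-26],100]
  ]
}}

```text
time_s: 1.35
tcp_pos: [0.3836, -0.1849, 0.1533]
eef_rot: [[-0.232, -0.0, 0.973], [-0.973, 0.001, -0.232], [-0.001, -1.0, -0.001]]
force: [0.1, -0.1, 0.7]
opening: 0.087
```

>>> {"name": "send_rows", "arguments": {
  "commands": [
    [[0,-0.32,0],[-140,13,19],100],
    [[0,-0.32,0],[-140,13,19],100],
    [[0,-0.32,0],[-140,13,19],100],
    [[0,-0.32,0],[-140,13,19],100],
    [[0,-0.32,0],[-140,13,19],100]
  ]
}}

```text
time_s: 1.77
tcp_pos: [0.4364, -0.0545, 0.1405]
eef_rot: [[0.086, 0.002, 0.996], [-0.996, -0.001, 0.086], [0.001, -1.0, 0.002]]
force: [-0.2, -0.6, 0.7]
opening: 0.087
```

```bash
python3 - <<'E'
from plan import *
state()
T=tool(); np.save('T1.npy',T)
cv2.imwrite('pics/w1.png',env.get_image('wrist')[:,:,::-1])
y=np.radians(274.9)
plan([([.4324,-.0543,.039],down(y))])
c,s=np.cos(np.radians(94.93)),np.sin(np.radians(94.93))
P=np.array([(0,-43,0),(0,43,0),(-36,0,58),(-151,0,58),(-60,0,58),(50,-36,4)])/1e3
print(proj('wrist',P@np.array([[c,s,0],[-s,c,0],[0,0,1]])+[.4272,.0055,0],T))
E
```

```text
t 1.7667 tcp [ 0.4364 -0.0545  0.1405] F [-0.2 -0.6  0.7] open 0.08704187366397775 q [-0.3794  0.3664  1.9388  0.0001  0.8344 -0.4654]
[[ 0.0858  0.0019  0.9963]
 [-0.9963 -0.0007  0.0858]
 [ 0.0008 -1.      0.0018]]
  [-0.001, -0.0, 0.002] [-2.1, 101.6, -3.6]
-> at [ 0.4324 -0.0543  0.039 ]
[[320.3028 124.061 ]
 [225.0878 124.1095]
 [271.9225 175.3339]
 [272.5618 306.5058]
 [272.0562 205.2832]
 [314.2597  65.4424]]
```

View pics/w1.png

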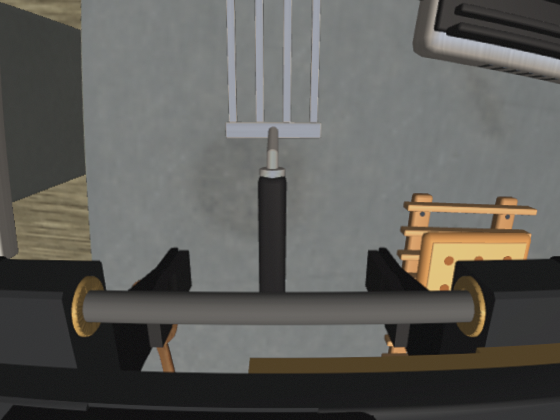

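The heel's corners are at (226,123) and (321,123) and the handle's front at (272,177). All lie within about 2 px of the prediction, so the lifter fit holds. Next: go down and grip.

>>> {"name": "send_rows", "arguments": {
  "commands": [
    [[0,0,0],[-2,25,-3.5],100],
    [[0,0,0],[-2,50,-3.5],100],
    [[0,0,0],[-2,75,-3.5],100],
    [[0,0,0],[-2,101,-3.5],100],
    [[0,0,0],[-2,101,-3.5],100]
  ]
}}

```text
time_s: 2.23
tcp_pos: [0.429, -0.0553, 0.0363]
eef_rot: [[0.08, -0.006, 0.997], [-0.997, 0.002, 0.08], [-0.002, -1.0, -0.006]]
force: [-0.2, 0.4, 0.2]
opening: 0.087
```

>>> {"name": "send_rows", "arguments": {
  "commands": [
    [[0,0,0],[0,0,0],60],
    [[0,0,0],[0,0,0],40],
    [[0,0,0],[0,0,0],25],
    [[0,0,0],[0,0,0],10],
    [[0,0,0],[0,0,0],0]
  ]
}}

```text
time_s: 2.65
tcp_pos: [0.4315, -0.0538, 0.0408]
eef_rot: [[0.083, 0.003, 0.997], [-0.997, -0.001, 0.083], [0.001, -1.0, 0.003]]
force: [-0.4, -0.8, -0.5]
opening: 0.0618
```

>>> {"name": "send_rows", "arguments": {
  "commands": [
    [[0,0,0],[0,0,0],0],
    [[0,0,0],[0,0,0],0],
    [[0,0,0],[0,0,0],0],
    [[0,0,0],[0,0,0],0],
    [[0,0,0],[0,0,0],0]
  ]
}}

```text
time_s: 3.07
tcp_pos: [0.4306, -0.0532, 0.0396]
eef_rot: [[0.083, 0.0, 0.997], [-0.997, -0.0, 0.083], [0.0, -1.0, 0.0]]
force: [0.0, 0.1, 0.2]
opening: 0.0282
```

>>> {"name": "send_rows", "arguments": {
  "commands": [
    [[0,0,0],[0,0,0],0],
    [[0,0,0],[0,0,0],0],
    [[0,0,0],[0,0,0],0],
    [[0,0,0],[0,0,0],0],
    [[0,0,0],[0,0,0],0]
  ]
}}

```text
time_s: 3.48
tcp_pos: [0.4305, -0.0533, 0.0395]
eef_rot: [[0.083, -0.0, 0.997], [-0.997, 0.0, 0.083], [-0.0, -1.0, -0.0]]
force: [-0.4, 0.2, 1.1]
opening: 0.0016
```

```bash
python3 - <<'E'
from plan import *
state()
E
```

```text
t 3.4833 tcp [ 0.4305 -0.0533  0.0395] F [-0.4  0.2  1.1] open 0.001581846125866384 q [-0.3819  0.5683  2.0347  0.0001  0.5387 -0.4649]
[[ 0.0829 -0.0001  0.9966]
 [-0.9966  0.0001  0.0829]
 [-0.0001 -1.     -0.0001]]
```

```bash
python3 - <<'E'
from plan import *
a=env.get_image('wrist')[:,:,::-1]; b=env.get_image('top')[:,:,::-1]
cv2.imwrite('pics/w2.png',np.hstack([cv2.resize(a,(400,300)),cv2.resize(b[145:325,180:420],(400,300))]))
E
```

```text
(no output)
```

View pics/w2.png

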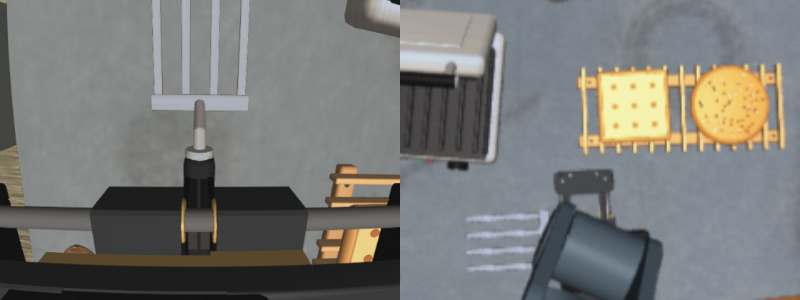

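```bash
python3 - <<'E'
from plan import *
T=tool();state()
c,s=np.cos(np.radians(94.93)),np.sin(np.radians(94.93))
P=np.array([(0,-43,0),(0,43,0),(-36,11,58),(-36,-11,58),(-60,11,70),(-60,-11,70)])/1e3
print(proj('wrist',P@np.array([[c,s,0],[-s,c,0],[0,0,1]])+[.4272,.0055,0],T))
G=np.array([[0,-.019,-.011],[0,-.019,.011],[0,-.019,0],[0,0,0]])
print(proj('wrist',G@T[:3,:3].T+T[:3,3],T))
im=cv2.imread('pics/w2.png')[:,:400]
a=env.get_image('wrist')[:,:,::-1]
cv2.imwrite('pics/w3.png',cv2.resize(a[150:400,160:400],None,fx=2.4,fy=2.4,interpolation=cv2.INTER_CUBIC))
E
```

```text
t 3.5833 tcp [ 0.4305 -0.0533  0.0395] F [0.  0.3 0.4] open 0.0003876286912517828 q [-0.3819  0.5683  2.0347  0.0001  0.5387 -0.4649]
[[ 0.0828 -0.0001  0.9966]
 [-0.9966  0.0001  0.0828]
 [-0.0001 -1.     -0.0001]]
[[347.3985 134.9224]
 [211.966  135.2789]
 [258.5209 216.4708]
 [302.1136 216.3534]
 [258.1807 270.2218]
 [302.8395 270.0985]]
[[255.9763 258.4859]
 [298.1366 258.4974]
 [277.056  258.506 ]
 [277.1352 244.9474]]
```

View pics/w3.png

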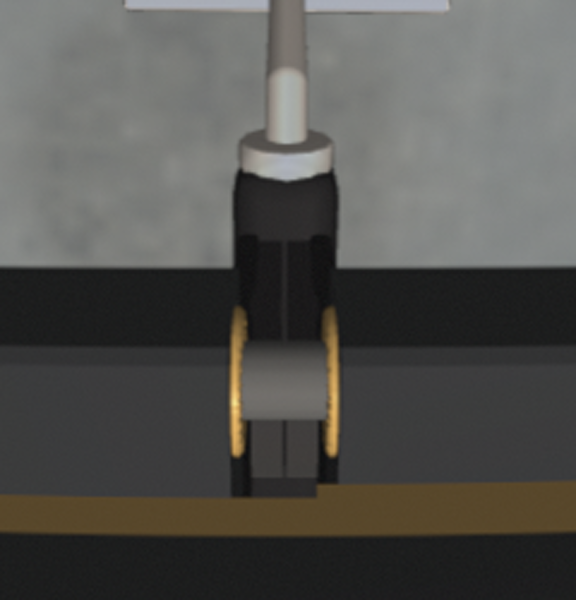

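Pictures w2 and w3 show the heel still where predicted, at about (213,136) to (349,136). The jaws look shut, with a seam at col 278, and the opening reads about 0, although the handle should have stopped them at 22 mm. A small lift will show whether anything is held.

>>> {"name": "send_rows", "arguments": {
  "commands": [
    [[0,0,0],[0,-5,0],0],
    [[0,0,0],[0,-10,0],0],
    [[0,0,0],[0,-15,0],0],
    [[0,0,0],[0,-20,0],0],
    [[0,0,0],[0,-20,0],0]
  ]
}}

```text
time_s: 4.05
tcp_pos: [0.4313, -0.0535, 0.0607]
eef_rot: [[0.083, 0.002, 0.997], [-0.997, -0.001, 0.083], [0.001, -1.0, 0.002]]
force: [0.4, -0.1, 0.2]
opening: 0.0006
```

>>> {"name": "send_rows", "arguments": {
  "commands": [
    [[0,0,0],[0,0,0],0],
    [[0,0,0],[0,0,0],0],
    [[0,0,0],[0,0,0],0]
  ]
}}

```text
time_s: 4.3
tcp_pos: [0.4305, -0.0533, 0.0595]
eef_rot: [[0.083, -0.0, 0.997], [-0.997, 0.0, 0.083], [-0.0, -1.0, -0.0]]
force: [0.2, 0.2, 1.1]
opening: 0.0002
```

```bash
python3 - <<'E'
from plan import *
T=tool();state()
a=env.get_image('wrist')[:,:,::-1]; cv2.imwrite('pics/w4.png',a)
# heel bright rows in column strip; compare with w2's scaled pic
b=cv2.resize(cv2.imread('pics/w2.png')[:,:400],(560,420))
for im in(b,a):
    g=im[100:200,225:260].mean((1,2)); print((np.where(g>g.min()+.6*(np.ptp(g)))[0]+100)[[0,-1]])
    r=im[136:146].mean((0,2)); print((np.where(r[150:420]>150)[0]+150)[[0,-1]])
E
```

```text
t 4.3 tcp [ 0.4305 -0.0533  0.0595] F [0.2 0.2 1.1] open 0.00021150657887665985 q [-0.3819  0.5241  2.0223 -0.      0.5954 -0.4649]
[[ 0.0829 -0.0002  0.9966]
 [-0.9966  0.0001  0.0829]
 [-0.0001 -1.     -0.0002]]
[133 153]
[212 347]
[131 149]
[217 341]
```

The heel's apparent width shrank from 135 to 124 px, so the lifter stayed down and nothing is held. The jaws must have shut above or through the handle. In w1 the open fingertips looked about 30 mm short of the stated TCP, so I'll check that in an enlarged crop.

```bash
python3 - <<'E'
from plan import *
T=np.load('T1.npy')
for y in(0,-.01,-.02,-.03,-.04):
    G=np.array([[x,y,z] for x in(-.0095,.0095) for z in(-.0435,.0435)]); print(y,proj('wrist',G@T[:3,:3].T+T[:3,3],T).round(0).tolist())
a=cv2.imread('pics/w1.png'); b=cv2.imread('pics/w4.png')
f=lambda i:cv2.resize(i,(400,520),interpolation=cv2.INTER_CUBIC)
cv2.imwrite('pics/w5.png',np.hstack([f(a[220:350,120:220]),f(b[190:320,228:328])]))
E
```

```text
0 [[200.0, 229.0], [354.0, 229.0], [202.0, 260.0], [352.0, 260.0]]
-0.01 [[197.0, 235.0], [358.0, 235.0], [199.0, 267.0], [355.0, 267.0]]
-0.02 [[192.0, 242.0], [362.0, 242.0], [195.0, 276.0], [359.0, 276.0]]
-0.03 [[188.0, 250.0], [366.0, 250.0], [191.0, 284.0], [363.0, 285.0]]
-0.04 [[183.0, 258.0], [371.0, 258.0], [186.0, 294.0], [368.0, 294.0]]
```

View pics/w5.png

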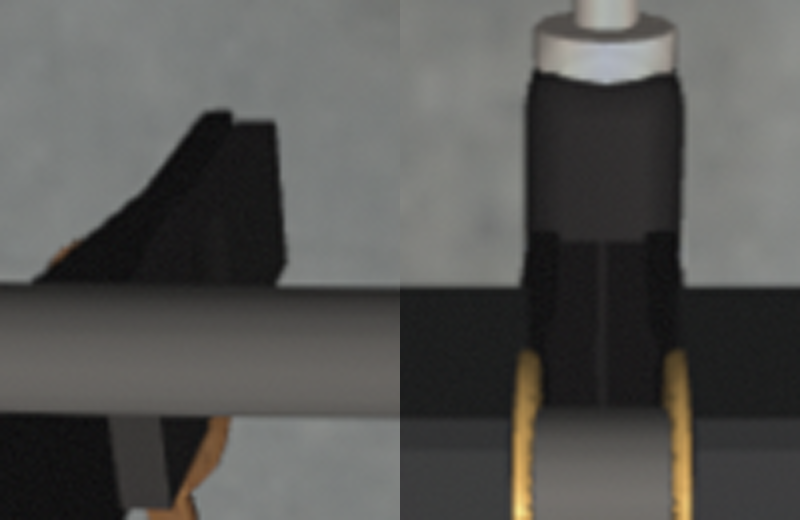

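In w5 the left pad's tip corners are at (189,250) and (191,285). That matches tool y = -30 mm, so the real fingertips end 30 mm behind the reported TCP and the jaws shut just above the handle. I'll take the real grasp point as tool y = -49 mm: open, go down to a reported z of about 0.009, and grip again.

>>> {"name": "send_rows", "arguments": {
  "commands": [
    [[0,0,0],[1,0,2],100],
    [[0,0,0],[1,0,2],100],
    [[0,0,0],[1,0,2],100],
    [[0,0,0],[1,0,2],100],
    [[0,0,0],[1,0,2],100]
  ]
}}

```text
time_s: 4.77
tcp_pos: [0.4326, -0.0541, 0.0595]
eef_rot: [[0.083, -0.0, 0.997], [-0.997, 0.0, 0.083], [-0.0, -1.0, -0.0]]
force: [-0.2, -0.1, -0.2]
opening: 0.0259
```

>>> {"name": "send_rows", "arguments": {
  "commands": [
    [[0,0,0],[0,0,0],100],
    [[0,0,0],[0,0,0],100],
    [[0,0,0],[0,0,0],100],
    [[0,0,0],[0,0,0],100],
    [[0,0,0],[0,0,0],100]
  ]
}}

```text
time_s: 5.18
tcp_pos: [0.4327, -0.0541, 0.0596]
eef_rot: [[0.083, 0.0, 0.997], [-0.997, 0.0, 0.083], [-0.0, -1.0, 0.0]]
force: [0.4, 0.4, -0.6]
opening: 0.0589
```

>>> {"name": "send_rows", "arguments": {
  "commands": [
    [[0,0,0],[0,10,0],100],
    [[0,0,0],[0,20,0],100],
    [[0,0,0],[0,30,0],100],
    [[0,0,0],[0,40,0],100],
    [[0,0,0],[0,50.5,0],100]
  ]
}}

```text
time_s: 5.6
tcp_pos: [0.4329, -0.0542, 0.0087]
eef_rot: [[0.083, 0.001, 0.997], [-0.997, -0.0, 0.083], [0.0, -1.0, 0.001]]
force: [0.5, -0.3, -0.4]
opening: 0.0858
```

>>> {"name": "send_rows", "arguments": {
  "commands": [
    [[0,0,0],[0,0,0],50],
    [[0,0,0],[0,0,0],0],
    [[0,0,0],[0,0,0],0],
    [[0,0,0],[0,0,0],0],
    [[0,0,0],[0,0,0],0]
  ]
}}

```text
time_s: 6.02
tcp_pos: [0.4331, -0.0543, 0.0096]
eef_rot: [[0.083, 0.001, 0.997], [-0.997, -0.0, 0.083], [0.001, -1.0, 0.001]]
force: [0.0, -0.4, -0.6]
opening: 0.0619
```

>>> {"name": "send_rows", "arguments": {
  "commands": [
    [[0,0,0],[0,0,0],0],
    [[0,0,0],[0,0,0],0],
    [[0,0,0],[0,0,0],0],
    [[0,0,0],[0,0,0],0],
    [[0,0,0],[0,0,0],0]
  ]
}}

```text
time_s: 6.43
tcp_pos: [0.4327, -0.0541, 0.0091]
eef_rot: [[0.083, 0.0, 0.997], [-0.997, -0.0, 0.083], [0.0, -1.0, 0.0]]
force: [0.0, -0.7, -0.4]
opening: 0.0285
```

>>> {"name": "send_rows", "arguments": {
  "commands": [
    [[0,0,0],[0,0,0],0],
    [[0,0,0],[0,0,0],0],
    [[0,0,0],[0,0,0],0]
  ]
}}

```text
time_s: 6.68
tcp_pos: [0.4325, -0.0541, 0.009]
eef_rot: [[0.083, -0.0, 0.997], [-0.997, 0.0, 0.083], [-0.0, -1.0, -0.0]]
force: [-1.1, -0.7, 0.1]
opening: 0.0221
```

```bash
python3 - <<'E'
from plan import *
state()
cv2.imwrite('pics/w6.png',env.get_image('wrist')[:,:,::-1])
np.save('Tg.npy',tool())
E
```

```text
t 6.6833 tcp [ 0.4325 -0.0541  0.009 ] F [-1.1 -0.7  0.1] open 0.022058365773574323 q [-0.3819  0.6388  2.0443 -0.      0.4588 -0.4649]
[[ 0.0829 -0.0003  0.9966]
 [-0.9966  0.0001  0.0829]
 [-0.0001 -1.     -0.0003]]
```

Gripped: the opening reads 22 mm, the handle's width. Next, work out the rack approach.

```bash
cat > geo.py <<'E'
from plan import *
RACK=(np.array([.6248,-.1963]),.0414); GRILL=(np.array([.6196,.1929]),-.0342)
def tgt(frame,x,y,z,dyaw=0):
    """tool pose that puts the lifter's origin at x,y (m, frame) and z world, along frame x"""
    o,a=frame; c,s=np.cos(a),np.sin(a); a2=a+dyaw
    h=o+[c*x-s*y,s*x+c*y]; g=h-.060*np.array([np.cos(a2),np.sin(a2)])
    return [np.array([g[0],g[1],z+.009]),down(a2+np.pi)]
def where(frame):
    T=tool(); o,a=frame
    h=T[:3,:3]@[-.06,.009,0]+T[:3,3]; c,s=np.cos(a),np.sin(a); d=h[:2]-o
    f=-T[:3,0]
    print('lifter in frame (mm)',(1e3*np.array([c*d[0]+s*d[1],-s*d[0]+c*d[1],h[2]])).round(1),'yaw err deg',np.degrees(np.arctan2(f[1],f[0])-a).round(2),'pitch deg',np.degrees(f[2]).round(2))
E
python3 - <<'E'
from geo import *
T=tool()
A=tgt(RACK,-.185,-.072,.05)
plan([([.43,-.10,.095],T[:3,:3],60),A])
E
```

```text
[0.0, 0.0, 0.0] [22.8, -43.0, -3.2]
  [0.0, 0.0, 0.0] [22.7, -43.0, -3.1]
-> at [ 0.43  -0.1    0.095]
  [0.0, 0.403, 0.0] [43.5, 9.0, -15.4]
  [0.0, 0.403, 0.0] [46.0, 9.0, 2.9]
  [0.0, 0.403, 0.0] [41.2, 9.0, 20.7]
  [0.0, 0.403, 0.0] [29.9, 9.0, 35.2]
-> at [ 0.383  -0.2784  0.059 ]
```

>>> {"name": "send_rows", "arguments": {
  "commands": [
    [[0,0,0],[0,-9,0],0],
    [[0,0,0],[0,-18,0],0],
    [[0,0,0],[8,-27,-1],0],
    [[0,0,0],[16,-35,-2],0],
    [[0,0,0],[23,-43,-3],0]
  ]
}}

```text
time_s: 7.15
tcp_pos: [0.432, -0.078, 0.0532]
eef_rot: [[0.083, 0.001, 0.997], [-0.997, -0.001, 0.083], [0.001, -1.0, 0.001]]
force: [0.5, -0.3, -1.8]
opening: 0.0215
```

>>> {"name": "send_rows", "arguments": {
  "commands": [
    [[0,0,0],[5,-9,0],0],
    [[0,0,0],[9,-18,-1],0],
    [[0,0,0],[14,-27,-2],0],
    [[0,0,0],[18,-35,-2],0],
    [[0,0,0],[23,-43,-3],0]
  ]
}}

```text
time_s: 7.57
tcp_pos: [0.4306, -0.1011, 0.0961]
eef_rot: [[0.083, 0.001, 0.997], [-0.997, -0.0, 0.083], [0.0, -1.0, 0.001]]
force: [0.4, -0.2, -1.7]
opening: 0.022
```

>>> {"name": "send_rows", "arguments": {
  "commands": [
    [[0,0.08,0],[9,2,-3],0],
    [[0,0.16,0],[17,4,-6],0],
    [[0,0.24,0],[26,5,-9],0],
    [[0,0.32,0],[35,7,-12],0],
    [[0,0.4,0],[43.5,9,-15.5],0]
  ]
}}

```text
time_s: 7.98
tcp_pos: [0.4186, -0.1459, 0.0865]
eef_rot: [[-0.316, 0.0, 0.949], [-0.949, -0.0, -0.316], [0.0, -1.0, 0.001]]
force: [-0.3, -0.5, -1.9]
opening: 0.0217
```

>>> {"name": "send_rows", "arguments": {
  "commands": [
    [[0,0.08,0],[9,2,0.5],0],
    [[0,0.16,0],[18,4,1],0],
    [[0,0.24,0],[28,5,2],0],
    [[0,0.32,0],[37,7,2.5],0],
    [[0,0.4,0],[46,9,3],0]
  ]
}}

```text
time_s: 8.4
tcp_pos: [0.407, -0.1906, 0.0774]
eef_rot: [[-0.66, 0.0, 0.751], [-0.751, -0.0, -0.66], [0.0, -1.0, 0.0]]
force: [0.1, -0.6, -2.2]
opening: 0.0218
```

>>> {"name": "send_rows", "arguments": {
  "commands": [
    [[0,0.08,0],[8,2,4],0],
    [[0,0.16,0],[16,4,8],0],
    [[0,0.24,0],[25,5,12.5],0],
    [[0,0.32,0],[33,7,16.5],0],
    [[0,0.4,0],[41,9,20.5],0]
  ]
}}

```text
time_s: 8.82
tcp_pos: [0.3954, -0.2349, 0.0684]
eef_rot: [[-0.901, -0.0, 0.435], [-0.435, 0.0, -0.901], [0.0, -1.0, -0.0]]
force: [0.3, -1.0, -2.1]
opening: 0.0219
```

>>> {"name": "send_rows", "arguments": {
  "commands": [
    [[0,0.08,0],[6,2,7],0],
    [[0,0.16,0],[12,4,14],0],
    [[0,0.24,0],[18,5,21],0],
    [[0,0.32,0],[24,7,28],0],
    [[0,0.4,0],[30,9,35],0]
  ]
}}

```text
time_s: 9.23
tcp_pos: [0.3837, -0.2794, 0.0594]
eef_rot: [[-0.999, -0.0, 0.05], [-0.05, 0.0, -0.999], [0.0, -1.0, -0.0]]
force: [-0.1, 0.5, -0.6]
opening: 0.0221
```

>>> {"name": "send_rows", "arguments": {
  "commands": [
    [[0,0.012,0],[0,0,0],0],
    [[0,0.012,0],[0,0,0],0]
  ]
}}

```text
time_s: 9.4
tcp_pos: [0.3838, -0.2791, 0.0592]
eef_rot: [[-0.999, -0.0, 0.042], [-0.042, 0.0, -0.999], [0.0, -1.0, -0.0]]
force: [-0.3, 0.0, -1.8]
opening: 0.0221
```

```bash
python3 - <<'E'
from geo import *
state(); where(RACK)
a=env.get_image('wrist')[:,:,::-1]; cv2.imwrite('pics/w7.png',a)
b=cv2.imread('pics/w6.png')
for im in(b,a):
    for c in((220,250),(300,335)):
        g=im[90:200,c[0]:c[1]].astype(float).mean((1,2)); d=np.diff(g); print(c,'edges',90+d.argmax(),90+d.argmin(),d.max().round(),d.min().round())
A=tgt(RACK,-.185,-.072,.016);B=tgt(RACK,-.12,-.072,.016)
plan([A+[200],B])
E
```

```text
t 9.4 tcp [ 0.3838 -0.2791  0.0592] F [-0.3  0.  -1.8] open 0.022065404152653893 q [-0.8649  0.5559  1.9226  0.0002  0.6635  0.6638]
[[-0.9991 -0.0002  0.0419]
 [-0.0419  0.0004 -0.9991]
 [ 0.0002 -1.     -0.0004]]
lifter in frame (mm) [-184.2  -72.7   50.2] yaw err deg 0.03 pitch deg -0.01
(220, 250) edges 134 159 37.0 -51.0
(300, 335) edges 134 159 22.0 -26.0
(220, 250) edges 134 159 23.0 -26.0
(300, 335) edges 134 159 30.0 -38.0
  [0.001, 0.002, 0.0] [0.7, 34.2, -0.1]
-> at [ 0.383  -0.2783  0.025 ]
  [-0.0, -0.0, 0.0] [-65.0, -0.0, 0.0]
-> at [ 0.4479 -0.2757  0.025 ]
```

>>> {"name": "send_rows", "arguments": {
  "commands": [
    [[0,0,0],[0,9,-0.5],0],
    [[0,0,0],[0,18,-0.5],0],
    [[0,0,0],[0,27,-0.5],0],
    [[0,0,0],[0,34,-0.5],0],
    [[0,0,0],[0,34,-0.5],0]
  ]
}}

```text
time_s: 9.87
tcp_pos: [0.3831, -0.2769, 0.0232]
eef_rot: [[-0.999, -0.003, 0.042], [-0.042, 0.003, -0.999], [0.002, -1.0, -0.003]]
force: [-0.2, 0.7, -1.8]
opening: 0.0219
```

>>> {"name": "send_rows", "arguments": {
  "commands": [
    [[0,0,0],[-7,0,0],0],
    [[0,0,0],[-14,0,0],0],
    [[0,0,0],[-21,0,0],0],
    [[0,0,0],[-28,0,0],0],
    [[0,0,0],[-35,0,0],0]
  ]
}}

```text
time_s: 10.28
tcp_pos: [0.4203, -0.277, 0.0254]
eef_rot: [[-0.999, 0.001, 0.042], [-0.042, -0.001, -0.999], [-0.001, -1.0, 0.001]]
force: [0.4, -0.6, -1.7]
opening: 0.0216
```

>>> {"name": "send_rows", "arguments": {
  "commands": [
    [[0,0,0],[-6,0,0],0],
    [[0,0,0],[-12,0,0],0],
    [[0,0,0],[-18,0,0],0],
    [[0,0,0],[-24,0,0],0],
    [[0,0,0],[-30,0,0],0]
  ]
}}

```text
time_s: 10.7
tcp_pos: [0.4495, -0.2754, 0.025]
eef_rot: [[-0.999, -0.0, 0.042], [-0.042, 0.0, -0.999], [0.0, -1.0, -0.0]]
force: [0.3, -0.5, -1.4]
opening: 0.0216
```

```bash
python3 - <<'E'
from geo import *
state(); where(RACK)
T=tool(); a=env.get_image('wrist')[:,:,::-1].copy()
o,an=RACK;c,s=np.cos(an),np.sin(an)
P=np.array([(-63,24*k+e,26) for k in range(-5,1) for e in(-3,3)])/1e3
for u,v in proj('wrist',P@np.array([[c,s,0],[-s,c,0],[0,0,1]])+[*o,0],T): cv2.circle(a,(int(round(u)),int(round(v))),2,(255,0,0),-1)
L=np.array([(0,y,4) for y in(-36,-12,12,36)]+[(50,y,4) for y in(-36,-12,12,36)])/1e3
Lt=np.c_[-.06-L[:,0],.009-L[:,2],-L[:,1]]  # lifter y sign symmetric
for u,v in proj('wrist',Lt@T[:3,:3].T+T[:3,3],T): cv2.circle(a,(int(round(u)),int(round(v))),2,(0,0,255),-1)
cv2.imwrite('pics/w8.png',a)
E
```

```text
t 10.7 tcp [ 0.4495 -0.2754  0.025 ] F [ 0.3 -0.5 -1.4] open 0.02164679342712186 q [-0.7619  0.6614  1.809   0.      0.6713  0.7672]
[[-0.9991 -0.0001  0.0417]
 [-0.0417  0.0001 -0.9991]
 [ 0.0001 -1.     -0.0001]]
lifter in frame (mm) [-118.4  -71.8   16. ] yaw err deg 0.02 pitch deg -0.0
```

View pics/w8.png

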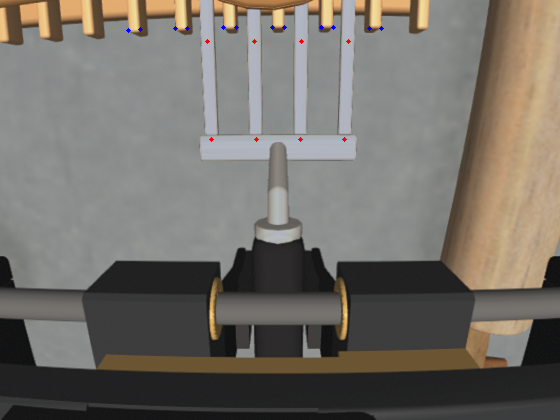

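w8 shows the tines in the gaps. They sit at cols 207, 254, 300 and 348, midway between the slats at 182, 230, 278, 326 and 374, and the slat fronts (row ~30) match the prediction. I'll push in 51 mm more, then lift slowly.

>>> {"name": "send_rows", "arguments": {
  "commands": [
    [[0,0,0],[-6,0,0],0],
    [[0,0,0],[-12,0,0],0],
    [[0,0,0],[-18,0,0],0],
    [[0,0,0],[-24,0,0],0],
    [[0,0,0],[-30,0,0],0]
  ]
}}

```text
time_s: 11.17
tcp_pos: [0.4796, -0.2743, 0.025]
eef_rot: [[-0.999, 0.0, 0.042], [-0.042, 0.0, -0.999], [-0.0, -1.0, -0.0]]
force: [0.2, 0.1, -1.3]
opening: 0.0215
```

>>> {"name": "send_rows", "arguments": {
  "commands": [
    [[0,0,0],[-5,0,0],0],
    [[0,0,0],[-10,0,0],0],
    [[0,0,0],[-15,0,0],0],
    [[0,0,0],[-19,0,0],0],
    [[0,0,0],[-21,0,0],0]
  ]
}}

```text
time_s: 11.58
tcp_pos: [0.5006, -0.2735, 0.025]
eef_rot: [[-0.999, 0.0, 0.042], [-0.042, -0.0, -0.999], [-0.0, -1.0, 0.0]]
force: [-0.0, -0.1, -1.9]
opening: 0.0216
```

>>> {"name": "send_rows", "arguments": {
  "commands": [
    [[0,0,0],[0,-2,0],0],
    [[0,0,0],[0,-3.5,0],0],
    [[0,0,0],[0,-5,0],0],
    [[0,0,0],[0,-6.5,0],0],
    [[0,0,0],[0,-8,0],0]
  ]
}}

```text
time_s: 12.0
tcp_pos: [0.4996, -0.2733, 0.0332]
eef_rot: [[-0.999, -0.0, 0.042], [-0.042, 0.0, -0.999], [0.0, -1.0, -0.0]]
force: [0.8, 0.1, -2.1]
opening: 0.0219
```

>>> {"name": "send_rows", "arguments": {
  "commands": [
    [[0,0,0],[0,-3,0],0],
    [[0,0,0],[0,-6,0],0],
    [[0,0,0],[0,-9,0],0],
    [[0,0,0],[0,-12,0],0],
    [[0,0,0],[0,-15,0],0]
  ]
}}

```text
time_s: 12.42
tcp_pos: [0.4998, -0.2734, 0.0484]
eef_rot: [[-0.999, -0.0, 0.042], [-0.042, 0.0, -0.999], [0.0, -1.0, -0.0]]
force: [-0.2, -0.7, -3.8]
opening: 0.0216
```

```bash
python3 - <<'E'
from geo import *
state(); where(RACK)
T=tool(); a=env.get_image('wrist')[:,:,::-1].copy(); cv2.imwrite('pics/w9.png',a)
for c in((203,250),(305,352)):
    g=a[100:200,c[0]:c[1]].astype(float).mean((1,2)); d=np.diff(g); print(c,'edges',100+d.argmax(),100+d.argmin(),d.max().round(),d.min().round())
# bread: orange front arc; fit circle by backprojection at top plane of tines+8 mm
hsv=cv2.cvtColor(a,cv2.COLOR_BGR2HSV); m=((hsv[...,0]>8)&(hsv[...,0]<24)&(hsv[...,1]>120)&(hsv[...,2]>90)).astype(np.uint8)
for r in range(0,130,10): 
    i=np.where(m[r])[0]; print(r,i[[0,-1]] if len(i) else None,len(i),end='; ')
E
```

```text
t 12.4167 tcp [ 0.4998 -0.2734  0.0484] F [-0.2 -0.7 -3.8] open 0.021636858229432072 q [-0.6965  0.6573  1.6897 -0.0001  0.7947  0.8325]
[[-0.9991 -0.0001  0.0418]
 [-0.0418  0.     -0.9991]
 [ 0.0001 -1.     -0.    ]]
lifter in frame (mm) [-68.  -71.8  39.4] yaw err deg 0.02 pitch deg -0.01
(203, 250) edges 135 160 32.0 -38.0
(305, 352) edges 135 159 16.0 -17.0
0 [ 47 411] 210; 10 [  0 402] 218; 20 [  4 402] 192; 30 [ 86 401] 176; 40 [ 87 409] 192; 50 [ 88 400] 180; 60 [  7 400] 244; 70 [  8 399] 208; 80 [ 92 398] 216; 90 [ 80 407] 252; 100 [  0 406] 325; 110 [  0 396] 180; 120 [  7 356] 21;
```

```bash
python3 - <<'E'
from geo import *
o,an=GRILL;c,s=np.cos(an),np.sin(an)
P=np.array([(16,70,305),(16,-70,305),(16,78,305),(16,-78,305)])/1e3
print('lid handle crop px',((proj('top',P@np.array([[c,s,0],[-s,c,0],[0,0,1]])+[*o,0])-[110,145])*2.58).round(0).tolist())
T=tool()
up=T[:3,3]+[0,0,.07]
plan([(up,T[:3,:3],70),tgt(GRILL,-.175,0,.11)+[85]])
E
```

```text
lid handle crop px [[52.0, 93.0], [243.0, 105.0], [42.0, 93.0], [254.0, 105.0]]
  [0.0, 0.0, 0.0] [-0.1, -70.0, 0.1]
-> at [ 0.5003 -0.2737  0.1189]
  [-0.0, 0.013, -0.0] [15.9, -0.1, -79.8]
  [-0.0, 0.013, -0.0] [17.0, -0.1, -79.6]
  [-0.0, 0.013, -0.0] [18.0, -0.1, -79.4]
  [-0.0, 0.012, -0.0] [19.0, -0.1, -79.2]
  [-0.0, 0.013, -0.0] [20.0, -0.0, -78.9]
  [-0.001, 0.012, -0.001] [21.0, -0.1, -78.7]
-> at [0.3848 0.2009 0.119 ]
```

>>> {"name": "send_rows", "arguments": {
  "commands": [
    [[0,0,0],[0,-5,0],0],
    [[0,0,0],[0,-12,0],0],
    [[0,0,0],[0,-20,0],0],
    [[0,0,0],[0,-28,0],0],
    [[0,0,0],[0,-36,0],0]
  ]
}}

```text
time_s: 12.88
tcp_pos: [0.5001, -0.2735, 0.0851]
eef_rot: [[-0.999, 0.0, 0.042], [-0.042, -0.0, -0.999], [-0.0, -1.0, 0.0]]
force: [1.1, -0.5, -2.7]
opening: 0.0216
```

>>> {"name": "send_rows", "arguments": {
  "commands": [
    [[0,0,0],[0,-8,0],0],
    [[0,0,0],[0,-16,0],0],
    [[0,0,0],[0,-24,0],0],
    [[0,0,0],[0,-30,0],0],
    [[0,0,0],[0,-34,0],0]
  ]
}}

```text
time_s: 13.3
tcp_pos: [0.5003, -0.2736, 0.1192]
eef_rot: [[-0.999, 0.001, 0.042], [-0.042, -0.001, -0.999], [-0.001, -1.0, 0.001]]
force: [-0.4, -0.4, -2.2]
opening: 0.0218
```

>>> {"name": "send_rows", "arguments": {
  "commands": [
    [[0,0.001,0],[1,0,-4],0],
    [[0,0.002,0],[2,0,-12],0],
    [[0,0.004,0],[5,0,-24],0],
    [[0,0.006,0],[8,0,-38],0],
    [[0,0.008,0],[11,0,-54],0]
  ]
}}

```text
time_s: 13.72
tcp_pos: [0.4856, -0.218, 0.1175]
eef_rot: [[-0.999, -0.001, 0.033], [-0.033, 0.001, -0.999], [0.001, -1.0, -0.001]]
force: [0.3, -0.4, -2.6]
opening: 0.0212
```

>>> {"name": "send_rows", "arguments": {
  "commands": [
    [[0,0.003,0],[3,0,-16],0],
    [[0,0.005,0],[7,0,-32],0],
    [[0,0.008,0],[10,0,-48],0],
    [[0,0.01,0],[14,0,-64],0],
    [[0,0.013,0],[17,0,-80],0]
  ]
}}

```text
time_s: 14.13
tcp_pos: [0.4661, -0.1384, 0.1181]
eef_rot: [[-1.0, -0.001, 0.021], [-0.021, 0.0, -1.0], [0.0, -1.0, -0.0]]
force: [0.1, -1.0, -2.7]
opening: 0.0215
```

>>> {"name": "send_rows", "arguments": {
  "commands": [
    [[0,0.003,0],[3.5,0,-16],0],
    [[0,0.005,0],[7,0,-32],0],
    [[0,0.008,0],[11,0,-48],0],
    [[0,0.01,0],[14,0,-64],0],
    [[0,0.013,0],[18,0,-80],0]
  ]
}}

```text
time_s: 14.55
tcp_pos: [0.4466, -0.059, 0.1182]
eef_rot: [[-1.0, 0.0, 0.008], [-0.008, 0.0, -1.0], [-0.0, -1.0, -0.0]]
force: [-0.0, 0.5, -2.4]
opening: 0.0213
```

>>> {"name": "send_rows", "arguments": {
  "commands": [
    [[0,0.003,0],[4,0,-16],0],
    [[0,0.005,0],[7.5,0,-32],0],
    [[0,0.008,0],[11,0,-48],0],
    [[0,0.01,0],[15,0,-64],0],
    [[0,0.013,0],[19,0,-80],0]
  ]
}}

```text
time_s: 14.97
tcp_pos: [0.4267, 0.0207, 0.1182]
eef_rot: [[-1.0, 0.0, -0.005], [0.005, 0.0, -1.0], [-0.0, -1.0, -0.0]]
force: [-0.0, -0.4, -3.1]
opening: 0.0215
```

>>> {"name": "send_rows", "arguments": {
  "commands": [
    [[0,0.003,0],[4,0,-16],0],
    [[0,0.005,0],[8,0,-32],0],
    [[0,0.008,0],[12,0,-48],0],
    [[0,0.01,0],[16,0,-64],0],
    [[0,0.013,0],[20,0,-80],0]
  ]
}}

```text
time_s: 15.38
tcp_pos: [0.4069, 0.1007, 0.1182]
eef_rot: [[-1.0, -0.0, -0.018], [0.018, 0.0, -1.0], [0.0, -1.0, -0.0]]
force: [1.7, -0.8, -2.3]
opening: 0.0218
```

>>> {"name": "send_rows", "arguments": {
  "commands": [
    [[0,0.003,0],[4,0,-15],0],
    [[0,0.005,0],[7,0,-28],0],
    [[0,0.008,0],[10,0,-38],0],
    [[0,0.01,0],[13,0,-46],0],
    [[0,0.013,0],[15,0,-52],0]
  ]
}}

```text
time_s: 15.8
tcp_pos: [0.3928, 0.1525, 0.1181]
eef_rot: [[-1.0, -0.001, -0.03], [0.03, 0.0, -1.0], [0.001, -1.0, -0.0]]
force: [-0.3, -0.4, -3.3]
opening: 0.0212
```

```bash
python3 - <<'E'
from geo import *
state(); where(GRILL)
plan([tgt(GRILL,-.175,0,.11),tgt(GRILL,-.11,0,.085)])
E
```

```text
t 15.8 tcp [0.3928 0.1525 0.1181] F [-0.3 -0.4 -3.3] open 0.0212203109786567 q [0.1036 0.3897 2.0026 0.0004 0.7498 1.7044]
[[-0.9995 -0.0005 -0.0303]
 [ 0.0303  0.0002 -0.9995]
 [ 0.0005 -1.     -0.0002]]
lifter in frame (mm) [-165.3  -47.9  109.1] yaw err deg 0.22 pitch deg -0.03
  [0.0, 0.004, 0.001] [9.5, -0.8, -48.2]
-> at [0.3848 0.201  0.119 ]
  [0.0, -0.0, -0.0] [-64.9, 25.0, 0.0]
-> at [0.4497 0.1988 0.094 ]
```

>>> {"name": "send_rows", "arguments": {
  "commands": [
    [[0,0.001,0],[2,0,-8],0],
    [[0,0.002,0],[4,0,-20],0],
    [[0,0.003,0],[6,0,-32],0],
    [[0,0.004,0],[8,0,-42],0],
    [[0,0.004,0],[9.5,0,-48],0]
  ]
}}

```text
time_s: 16.22
tcp_pos: [0.3859, 0.2006, 0.1181]
eef_rot: [[-0.999, 0.0, -0.035], [0.035, 0.0, -0.999], [-0.0, -1.0, -0.0]]
force: [0.3, 0.0, -3.0]
opening: 0.0217
```

>>> {"name": "send_rows", "arguments": {
  "commands": [
    [[0,0,0],[-8,3,0],0],
    [[0,0,0],[-22,9,0],0],
    [[0,0,0],[-38,15,0],0],
    [[0,0,0],[-54,21,0],0],
    [[0,0,0],[-65,25,0],0]
  ]
}}

```text
time_s: 16.63
tcp_pos: [0.4547, 0.1966, 0.0922]
eef_rot: [[-0.999, 0.003, -0.037], [0.037, 0.0, -0.999], [-0.003, -1.0, -0.0]]
force: [0.6, 0.2, -2.6]
opening: 0.0216
```

>>> {"name": "send_rows", "arguments": {
  "commands": [
    [[0,0,0],[0,0,0],0],
    [[0,0,0],[0,0,0],0]
  ]
}}

```text
time_s: 16.8
tcp_pos: [0.4515, 0.1966, 0.0924]
eef_rot: [[-0.999, -0.001, -0.037], [0.037, -0.0, -0.999], [0.001, -1.0, 0.0]]
force: [0.0, -0.2, -2.6]
opening: 0.0218
```

```bash
python3 - <<'E'
from geo import *
state(); where(GRILL)
T=tool(); np.save('T9.npy',T); a=env.get_image('wrist')[:,:,::-1].copy()
cv2.imwrite('pics/w10raw.png',a)
o,an=GRILL;c,s=np.cos(an),np.sin(an)
P=np.array([(-66,24*k,67) for k in range(-4,5)])/1e3
q=proj('wrist',P@np.array([[c,s,0],[-s,c,0],[0,0,1]])+[*o,0],T)
print(q.round(0).tolist())
for u,v in q: cv2.circle(a,(int(round(u)),int(round(v))),2,(255,0,0),-1)
cv2.imwrite('pics/w10.png',cv2.resize(a[0:230],(800,329)))
E
```

```text
t 16.8 tcp [0.4515 0.1966 0.0924] F [ 0.  -0.2 -2.6] open 0.021844324844464105 q [ 0.1833  0.5104  1.855  -0.      0.7776  1.7908]
[[-0.9993 -0.0013 -0.0367]
 [ 0.0367 -0.0003 -0.9993]
 [ 0.0013 -1.      0.0003]]
lifter in frame (mm) [-108.1   -2.2   83.3] yaw err deg -0.14 pitch deg -0.08
[[440.0, 64.0], [399.0, 63.0], [358.0, 62.0], [316.0, 61.0], [274.0, 61.0], [232.0, 62.0], [190.0, 62.0], [149.0, 63.0], [109.0, 65.0]]
```

View pics/w10.png

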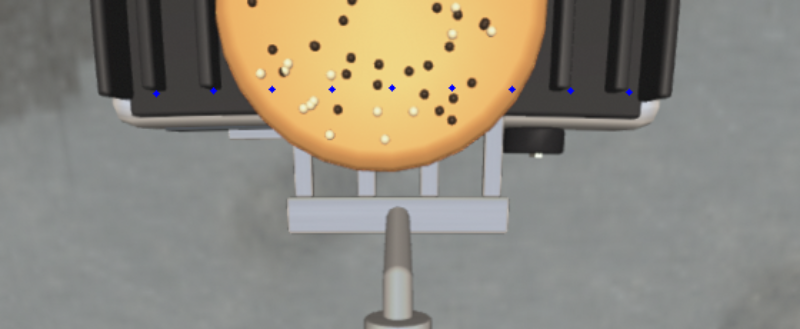

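w10 shows the visible rib fronts at about x = 151, 209, 563 and 620 against the predicted 156, 213, 571 and 629. So the grill sits about 2.5 mm further to +y than my fit, and the lifter must shift about 4.7 mm to +y. The bread lies level on the tines, about 5 mm to the left of their middle.

```bash
sed -i 's/\[.6196,.1929\]/[.6197,.1954]/' geo.py; python3 - <<'E'
from geo import *
T=np.load('T9.npy'); where(GRILL)
p=on_z('wrist',[(381/1.4286,170/1.4286)],.0833+.008,T)[0]
o,a=GRILL; d=p[:2]-o;c,s=np.cos(a),np.sin(a)
print('bread front edge in grill',c*d[0]+s*d[1],-s*d[0]+c*d[1])
plan([tgt(GRILL,-.11,0,.083),tgt(GRILL,-.069,0,.077),tgt(GRILL,-.069,0,.0575)])
E
```

```text
lifter in frame (mm) [-109.4   -4.6   83.4] yaw err deg -0.11 pitch deg -0.14
bread front edge in grill -0.09737830783947626 0.0011096133768076855
  [-0.0, -0.002, 0.002] [0.7, 0.5, -4.5]
-> at [0.4498 0.2012 0.092 ]
  [-0.0, 0.0, 0.0] [-41.0, 6.0, 0.0]
-> at [0.4907 0.1998 0.086 ]
  [-0.0, 0.0, 0.0] [-0.0, 19.5, 0.0]
-> at [0.4907 0.1998 0.0665]
```

>>> {"name": "send_rows", "arguments": {
  "commands": [
    [[0,0,0],[0,0,-1.5],0],
    [[0,-0.001,0.001],[0,0,-3],0],
    [[0,-0.002,0.002],[0,0,-4],0],
    [[0,-0.002,0.002],[0,0,-4.5],0],
    [[0,-0.002,0.002],[0,0,-4.5],0]
  ]
}}

```text
time_s: 17.27
tcp_pos: [0.4509, 0.2021, 0.0933]
eef_rot: [[-0.999, 0.002, -0.033], [0.033, -0.0, -0.999], [-0.002, -1.0, -0.0]]
force: [-0.7, 0.5, -3.2]
opening: 0.0218
```

>>> {"name": "send_rows", "arguments": {
  "commands": [
    [[0,0,0],[-5,1,0],0],
    [[0,0,0],[-15,2,0],0],
    [[0,0,0],[-26,4,0],0],
    [[0,0,0],[-36,5,0],0],
    [[0,0,0],[-41,6,0],0]
  ]
}}

```text
time_s: 17.68
tcp_pos: [0.4955, 0.2004, 0.0871]
eef_rot: [[-0.999, 0.005, -0.034], [0.034, 0.0, -0.999], [-0.005, -1.0, -0.001]]
force: [-0.3, 0.2, -2.6]
opening: 0.0215
```

```bash
python3 - <<'E'
from geo import *
state(); where(GRILL)
plan([tgt(GRILL,-.069,0,.077),tgt(GRILL,-.069,0,.0575)])
E
```

```text
t 17.6833 tcp [0.4955 0.2004 0.0871] F [-0.3  0.2 -2.6] open 0.021483000572117408 q [ 0.1755  0.5589  1.7604 -0.0007  0.8171  1.7806]
[[-0.9994  0.0052 -0.0339]
 [ 0.0339  0.0004 -0.9994]
 [-0.0052 -1.     -0.0005]]
lifter in frame (mm) [-64.3   0.8  78.4] yaw err deg 0.02 pitch deg 0.3
  [0.001, 0.0, -0.005] [4.7, 1.1, 0.7]
-> at [0.4908 0.1998 0.086 ]
  [-0.0, 0.0, -0.0] [0.0, 19.5, 0.0]
-> at [0.4908 0.1998 0.0665]
```

>>> {"name": "send_rows", "arguments": {
  "commands": [
    [[0,0,0],[0,0,0],0],
    [[0,0,0],[0,0,0],0],
    [[0,0,0],[0,0,0],0],
    [[0,0,0],[0,0,0],0]
  ]
}}

```text
time_s: 18.02
tcp_pos: [0.4913, 0.2004, 0.087]
eef_rot: [[-0.999, 0.001, -0.033], [0.033, -0.0, -0.999], [-0.001, -1.0, 0.0]]
force: [0.6, 0.7, -3.1]
opening: 0.0216
```

```bash
python3 - <<'E'
from geo import *
state(); where(GRILL)
plan([tgt(GRILL,-.069,0,.077),tgt(GRILL,-.069,0,.0575)])
E
```

```text
t 18.0167 tcp [0.4913 0.2004 0.087 ] F [ 0.6  0.7 -3.1] open 0.021633947577643597 q [ 0.1767  0.5567  1.7665 -0.0005  0.8177  1.781 ]
[[-0.9995  0.0007 -0.0331]
 [ 0.0331 -0.0003 -0.9995]
 [-0.0007 -1.      0.0002]]
lifter in frame (mm) [-68.5   0.6  78. ] yaw err deg 0.06 pitch deg 0.04
  [-0.0, 0.001, -0.001] [0.5, 1.0, 0.6]
-> at [0.4908 0.1998 0.086 ]
  [-0.0, 0.0, 0.0] [0.0, 19.5, -0.0]
-> at [0.4908 0.1998 0.0665]
```

Settled. Now lower it slowly by 20.5 mm.

>>> {"name": "send_rows", "arguments": {
  "commands": [
    [[0,0,0],[0.5,2,0.5],0],
    [[0,0,0],[0.5,4,0.5],0],
    [[0,0,0],[0.5,6,0.5],0],
    [[0,0,0],[0.5,8,0.5],0],
    [[0,0,0],[0.5,10,0.5],0]
  ]
}}

```text
time_s: 18.43
tcp_pos: [0.4916, 0.2, 0.0769]
eef_rot: [[-0.999, 0.002, -0.033], [0.033, -0.0, -0.999], [-0.002, -1.0, 0.0]]
force: [-0.1, -0.4, -2.5]
opening: 0.0215
```

>>> {"name": "send_rows", "arguments": {
  "commands": [
    [[0,0,0],[0,2,0],0],
    [[0,0,0],[0,4,0],0],
    [[0,0,0],[0,6,0],0],
    [[0,0,0],[0,8,0],0],
    [[0,0,0],[0,10,0],0]
  ]
}}

```text
time_s: 18.85
tcp_pos: [0.492, 0.2, 0.0671]
eef_rot: [[-0.999, 0.003, -0.033], [0.033, 0.0, -0.999], [-0.003, -1.0, -0.0]]
force: [-0.8, 0.4, 0.9]
opening: 0.0218
```

>>> {"name": "send_rows", "arguments": {
  "commands": [
    [[0,0,0],[0,0,0],0],
    [[0,0,0],[0,0,0],0],
    [[0,0,0],[0,0,0],0]
  ]
}}

```text
time_s: 19.1
tcp_pos: [0.4922, 0.2, 0.0674]
eef_rot: [[-0.999, 0.003, -0.033], [0.033, 0.0, -0.999], [-0.003, -1.0, -0.0]]
force: [-0.4, 0.6, 0.4]
opening: 0.0218
```

```bash
python3 - <<'E'
from geo import *
state(); where(GRILL)
T=tool(); np.save('T11.npy',T); a=env.get_image('wrist')[:,:,::-1].copy()
cv2.imwrite('pics/w11.png',a[0:230])
hsv=cv2.cvtColor(a,cv2.COLOR_BGR2HSV); m=((hsv[...,0]>8)&(hsv[...,0]<26)&(hsv[...,1]>90)&(hsv[...,2]>120))[:150]
ys,xs=np.where(m); print('bread cols',[(r,*np.where(m[r])[0][[0,-1]]) for r in(5,30,60)],'front row',ys.max())
p=on_z('wrist',[(xs[ys==ys.max()].mean(),ys.max())],.075,T)[0]
o,an=GRILL; d=p[:2]-o;c,s=np.cos(an),np.sin(an); print('front edge',c*d[0]+s*d[1],-s*d[0]+c*d[1])
E
```

```text
t 19.1 tcp [0.4922 0.2    0.0674] F [-0.4  0.6  0.4] open 0.021781190704651437 q [ 0.1758  0.5894  1.7796 -0.0006  0.7696  1.7802]
[[-0.9994  0.003  -0.0332]
 [ 0.0332  0.0001 -0.9994]
 [-0.003  -1.     -0.0002]]
lifter in frame (mm) [-67.6   0.3  58.5] yaw err deg 0.06 pitch deg 0.17
bread cols [(5, np.int64(145), np.int64(387)), (30, np.int64(150), np.int64(382)), (60, np.int64(162), np.int64(370))] front row 121
front edge -0.05761830796500545 0.0035004214138250407
```

The force has risen to +0.4 N, so something now supports the lifter, probably the tips on a groove floor. The bread's front edge is at x = -58 mm in the grill's frame, so its centre is near 0. I'll ease up 1 mm and draw out a little, watching the bread.

>>> {"name": "send_rows", "arguments": {
  "commands": [
    [[0,0,0],[0,-0.5,0],0],
    [[0,0,0],[0,-1,0],0],
    [[0,0,0],[1,-1,0],0],
    [[0,0,0],[4,-1,0],0],
    [[0,0,0],[8,-1,0],0]
  ]
}}

```text
time_s: 19.57
tcp_pos: [0.4836, 0.2002, 0.0681]
eef_rot: [[-0.999, 0.002, -0.033], [0.033, -0.0, -0.999], [-0.002, -1.0, -0.0]]
force: [0.2, 0.3, -1.0]
opening: 0.0215
```

>>> {"name": "send_rows", "arguments": {
  "commands": [
    [[0,0,0],[4,0,0],0],
    [[0,0,0],[7,0,0],0],
    [[0,0,0],[10,0,0],0],
    [[0,0,0],[12,0,0],0],
    [[0,0,0],[12,0,0],0]
  ]
}}

```text
time_s: 19.98
tcp_pos: [0.4708, 0.2006, 0.0681]
eef_rot: [[-0.999, 0.001, -0.033], [0.033, -0.0, -0.999], [-0.001, -1.0, 0.0]]
force: [-0.7, 0.1, -0.6]
opening: 0.0219
```

```bash
cat > edge.py <<'E'
from geo import *
state(); where(GRILL)
T=tool(); a=env.get_image('wrist')[:,:,::-1].copy()
hsv=cv2.cvtColor(a,cv2.COLOR_BGR2HSV); m=((hsv[...,0]>8)&(hsv[...,0]<26)&(hsv[...,1]>90)&(hsv[...,2]>120))[:150]
ys,xs=np.where(m); print('front row',ys.max())
p=on_z('wrist',[(xs[ys==ys.max()].mean(),ys.max())],.075,T)[0]
o,an=GRILL; d=p[:2]-o;c,s=np.cos(an),np.sin(an); print('front edge',c*d[0]+s*d[1],-s*d[0]+c*d[1])
E
python3 edge.py
```

```text
t 19.9833 tcp [0.4708 0.2006 0.0681] F [-0.7  0.1 -0.6] open 0.02187998199229332 q [ 0.1844  0.571   1.8261 -0.0006  0.7436  1.7886]
[[-0.9995  0.001  -0.0329]
 [ 0.0329 -0.0002 -0.9995]
 [-0.001  -1.      0.0002]]
lifter in frame (mm) [-89.    0.2  59.2] yaw err deg 0.07 pitch deg 0.06
front row 77
front edge -0.05777879655408423 0.004119241455614127
```

The bread stayed put, with its front edge still at -58 mm. I'll draw out fully and carry the lifter to free table.

```bash
python3 - <<'E'
from geo import *
TAB=(np.array([.42,-.05]),np.radians(95))
plan([tgt(GRILL,-.185,0,.059)+[100],([.39,.06,.105],down(np.pi-.0342),110),tgt(TAB,0,0,.095)+[100],tgt(TAB,0,0,.010),tgt(TAB,0,0,.0)])
E
```

```text
[-0.0, 0.001, -0.001] [96.4, -0.0, 0.0]
-> at [0.3748 0.2038 0.068 ]
  [-0.0, 0.0, -0.0] [-10.0, -18.5, 71.6]
  [-0.0, 0.0, -0.0] [-10.1, -18.5, 71.6]
-> at [0.39  0.06  0.105]
  [-0.0, -0.423, -0.0] [-10.2, 0.3, 42.1]
  [-0.0, -0.423, -0.0] [7.9, 0.2, 42.6]
  [-0.0, -0.423, 0.0] [24.8, 0.3, 35.6]
  [-0.0, -0.423, 0.0] [37.2, 0.2, 22.3]
-> at [ 0.4252 -0.1098  0.104 ]
  [-0.0, -0.0, 0.0] [-0.0, 85.0, 0.0]
-> at [ 0.4252 -0.1098  0.019 ]
  [-0.0, -0.0, 0.0] [-0.0, 10.0, 0.0]
-> at [ 0.4252 -0.1098  0.009 ]
```

>>> {"name": "send_rows", "arguments": {
  "commands": [
    [[0,0,0],[6,0,0],0],
    [[0,0,0],[16,0,0],0],
    [[0,0,0],[26,0,0],0],
    [[0,0,0],[36,0,0],0],
    [[0,0,0],[46,0,0],0]
  ]
}}

```text
time_s: 20.45
tcp_pos: [0.4242, 0.2021, 0.068]
eef_rot: [[-0.999, 0.002, -0.033], [0.033, -0.0, -0.999], [-0.002, -1.0, 0.0]]
force: [0.3, 0.4, -1.3]
opening: 0.0216
```

>>> {"name": "send_rows", "arguments": {
  "commands": [
    [[0,0,0],[11,0,0],0],
    [[0,0,0],[22,0,0],0],
    [[0,0,0],[33,0,0],0],
    [[0,0,0],[43,0,0],0],
    [[0,0,0],[50,0,0],0]
  ]
}}

```text
time_s: 20.87
tcp_pos: [0.3736, 0.2037, 0.0679]
eef_rot: [[-0.999, 0.0, -0.033], [0.033, -0.0, -0.999], [-0.0, -1.0, 0.0]]
force: [-0.9, -0.3, -1.0]
opening: 0.0219
```

>>> {"name": "send_rows", "arguments": {
  "commands": [
    [[0,0,0],[-1,-4,8],0],
    [[0,0,0],[-3,-8,22],0],
    [[0,0,0],[-5,-12,38],0],
    [[0,0,0],[-7,-15,54],0],
    [[0,0,0],[-10,-18.5,71.5],0]
  ]
}}

```text
time_s: 21.28
tcp_pos: [0.3837, 0.131, 0.0868]
eef_rot: [[-0.999, 0.003, -0.033], [0.033, -0.0, -0.999], [-0.003, -1.0, 0.0]]
force: [-0.1, -0.5, -1.1]
opening: 0.0218
```

>>> {"name": "send_rows", "arguments": {
  "commands": [
    [[0,0,0],[-2,-4,16],0],
    [[0,0,0],[-4,-8,31],0],
    [[0,0,0],[-6,-12,46],0],
    [[0,0,0],[-8,-15,60],0],
    [[0,0,0],[-10,-18.5,71.5],0]
  ]
}}

```text
time_s: 21.7
tcp_pos: [0.3914, 0.0586, 0.1054]
eef_rot: [[-0.999, 0.003, -0.034], [0.034, -0.0, -0.999], [-0.003, -1.0, 0.0]]
force: [1.0, 0.1, -1.0]
opening: 0.0215
```

>>> {"name": "send_rows", "arguments": {
  "commands": [
    [[0,-0.08,0],[-2,0,8],0],
    [[0,-0.17,0],[-4,0,17],0],
    [[0,-0.25,0],[-6,0,25],0],
    [[0,-0.34,0],[-8,0,34],0],
    [[0,-0.423,0],[-10,0,42],0]
  ]
}}

```text
time_s: 22.12
tcp_pos: [0.4001, 0.0166, 0.1052]
eef_rot: [[-0.923, 0.003, 0.384], [-0.384, -0.001, -0.923], [-0.002, -1.0, 0.002]]
force: [0.6, 1.1, -2.3]
opening: 0.0214
```

>>> {"name": "send_rows", "arguments": {
  "commands": [
    [[0,-0.08,0],[2,0,8],0],
    [[0,-0.17,0],[3,0,17],0],
    [[0,-0.25,0],[5,0,25],0],
    [[0,-0.34,0],[6,0,34],0],
    [[0,-0.423,0],[8,0,42.5],0]
  ]
}}

```text
time_s: 22.53
tcp_pos: [0.409, -0.0257, 0.1053]
eef_rot: [[-0.684, 0.003, 0.729], [-0.729, -0.001, -0.684], [-0.002, -1.0, 0.003]]
force: [0.1, 0.2, -2.1]
opening: 0.0217
```

>>> {"name": "send_rows", "arguments": {
  "commands": [
    [[0,-0.08,0],[5,0,7],0],
    [[0,-0.17,0],[10,0,14],0],
    [[0,-0.25,0],[15,0,21],0],
    [[0,-0.34,0],[20,0,28],0],
    [[0,-0.423,0],[25,0,35.5],0]
  ]
}}

```text
time_s: 22.95
tcp_pos: [0.4172, -0.0682, 0.1053]
eef_rot: [[-0.325, 0.003, 0.946], [-0.946, -0.001, -0.325], [-0.0, -1.0, 0.003]]
force: [0.9, 0.2, -1.9]
opening: 0.0215
```

>>> {"name": "send_rows", "arguments": {
  "commands": [
    [[0,-0.08,0],[7,0,4],0],
    [[0,-0.17,0],[15,0,9],0],
    [[0,-0.25,0],[22,0,13],0],
    [[0,-0.34,0],[30,0,18],0],
    [[0,-0.423,0],[37,0,22],0]
  ]
}}

```text
time_s: 23.37
tcp_pos: [0.4261, -0.1108, 0.1053]
eef_rot: [[0.092, 0.003, 0.996], [-0.996, -0.001, 0.092], [0.001, -1.0, 0.003]]
force: [0.4, 0.2, -0.8]
opening: 0.0219
```

```bash
python3 - <<'E'
from geo import *
state()
TAB=(np.array([.42,-.05]),np.radians(95)); where(TAB)
a=env.get_image('wrist')[:,:,::-1]
for c in((203,250),(305,352)):
    g=a[100:200,c[0]:c[1]].astype(float).mean((1,2)); d=np.diff(g); print(c,'heel edges',100+d.argmax(),100+d.argmin())
plan([tgt(TAB,0,0,.010),tgt(TAB,0,0,.0)])
E
```

```text
t 23.3667 tcp [ 0.4261 -0.1108  0.1053] F [ 0.4  0.2 -0.8] open 0.021919509790062502 q [-0.5097  0.4331  1.9736  0.0009  0.7314 -0.6024]
[[ 0.0919  0.0033  0.9958]
 [-0.9958 -0.0012  0.0919]
 [ 0.0015 -1.      0.0032]]
lifter in frame (mm) [-1.1 -0.5 96.2] yaw err deg 0.27 pitch deg -0.09
(203, 250) heel edges 137 161
(305, 352) heel edges 137 161
  [-0.004, 0.007, 0.003] [-2.9, 86.4, -1.9]
-> at [ 0.4252 -0.1098  0.019 ]
  [-0.0, -0.0, 0.0] [-0.0, 10.0, 0.0]
-> at [ 0.4252 -0.1098  0.009 ]
```

The heel's edges have moved about 2.5 px (134/159 to 137/161), so the lifter has pitched nose-down by 1-2° in the grip. Setting it down slowly will level it. Lowering it now.

>>> {"name": "send_rows", "arguments": {
  "commands": [
    [[-0.004,0.007,0.003],[-2,17,-2],0],
    [[-0.004,0.007,0.003],[-3,34,-2],0],
    [[-0.004,0.007,0.003],[-3,50,-2],0],
    [[-0.004,0.007,0.003],[-3,66,-2],0],
    [[-0.004,0.007,0.003],[-3,80,-2],0]
  ]
}}

```text
time_s: 23.83
tcp_pos: [0.4237, -0.1069, 0.0244]
eef_rot: [[0.079, -0.001, 0.997], [-0.997, 0.002, 0.079], [-0.002, -1.0, -0.001]]
force: [0.3, 0.9, -1.3]
opening: 0.0217
```

>>> {"name": "send_rows", "arguments": {
  "commands": [
    [[0,0,0],[0,4,0],0],
    [[0,0,0],[0,7,0],0],
    [[0,0,0],[0,10,0],0],
    [[0,0,0],[0,12,0],0],
    [[0,0,0],[0,13,0],0]
  ]
}}

```text
time_s: 24.25
tcp_pos: [0.4239, -0.1067, 0.0124]
eef_rot: [[0.081, -0.001, 0.997], [-0.997, 0.002, 0.081], [-0.002, -1.0, -0.001]]
force: [-0.2, -1.8, -0.7]
opening: 0.0214
```

>>> {"name": "send_rows", "arguments": {
  "commands": [
    [[0,0,0],[0,1,0],0],
    [[0,0,0],[0,2,0],0],
    [[0,0,0],[0,2.5,0],0],
    [[0,0,0],[0,3,0],0],
    [[0,0,0],[0,3,0],0]
  ]
}}

```text
time_s: 24.67
tcp_pos: [0.4236, -0.1065, 0.0092]
eef_rot: [[0.081, -0.002, 0.997], [-0.997, 0.002, 0.081], [-0.002, -1.0, -0.001]]
force: [0.0, -1.9, 0.6]
opening: 0.0218
```

```bash
python3 - <<'E'
from geo import *
state()
a=env.get_image('wrist')[:,:,::-1]
for c in((203,250),(305,352)):
    g=a[100:200,c[0]:c[1]].astype(float).mean((1,2)); d=np.diff(g); print(c,'heel edges',100+d.argmax(),100+d.argmin())
E
```

```text
t 24.6667 tcp [ 0.4236 -0.1065  0.0092] F [ 0.  -1.9  0.6] open 0.021816092887438257 q [-0.5042  0.6391  2.0404  0.0028  0.4645 -0.5874]
[[ 0.0806 -0.0016  0.9967]
 [-0.9967  0.0023  0.0806]
 [-0.0024 -1.     -0.0014]]
(203, 250) heel edges 134 159
(305, 352) heel edges 134 159
```

The heel's edges are back at 134/159, so the lifter stands flat. Release, rise, and plan the lid.

>>> {"name": "send_rows", "arguments": {
  "commands": [
    [[0,0,0],[0,0,0],60],
    [[0,0,0],[0,0,0],60],
    [[0,0,0],[0,0,0],60],
    [[0,0,0],[0,0,0],60],
    [[0,0,0],[0,0,0],60]
  ]
}}

```text
time_s: 25.13
tcp_pos: [0.4232, -0.1061, 0.0089]
eef_rot: [[0.081, -0.003, 0.997], [-0.997, 0.003, 0.081], [-0.003, -1.0, -0.002]]
force: [0.4, 0.2, 0.8]
opening: 0.0468
```

>>> {"name": "send_rows", "arguments": {
  "commands": [
    [[0,0,0],[0,-4,0],60],
    [[0,0,0],[0,-12,0],60],
    [[0,0,0],[0,-24,0],60],
    [[0,0,0],[0,-40,0],60],
    [[0,0,0],[0,-60,0],50]
  ]
}}

```text
time_s: 25.55
tcp_pos: [0.4228, -0.1061, 0.0696]
eef_rot: [[0.081, -0.004, 0.997], [-0.997, 0.003, 0.081], [-0.004, -1.0, -0.004]]
force: [0.2, 0.1, 0.4]
opening: 0.0501
```

>>> {"name": "send_rows", "arguments": {
  "commands": [
    [[0,0,0],[0,-25,0],50],
    [[0,0,0],[0,-50,0],50],
    [[0,0,0],[0,-75,0],50],
    [[0,0,0],[0,-100,0],50],
    [[0,0,0],[0,-120,0],50]
  ]
}}

```text
time_s: 25.97
tcp_pos: [0.4239, -0.1068, 0.1916]
eef_rot: [[0.081, -0.0, 0.997], [-0.997, 0.001, 0.081], [-0.001, -1.0, -0.0]]
force: [0.7, 0.6, -0.1]
opening: 0.0436
```

```bash
cat > lid.py <<'E'
from geo import *
from scipy.optimize import brentq
o,an=GRILL;c,s=np.cos(an),np.sin(an)
G=lambda P:np.atleast_2d(P)@np.array([[c,s,0],[-s,c,0],[0,0,1]])+[*o,0]
H=lambda th:np.array([.105-.233*np.cos(th+.0774),0,.090+.233*np.sin(th+.0774)])
def pose(th,tilt,back=0,dx=0):
    """tool pose with the true grasp point (tool y -49 mm) on the bar at lid angle th"""
    Rm=R.from_euler('z',an).as_matrix()@R.from_euler('y',-tilt).as_matrix()@down(np.radians(270))
    p=G(H(th))[0]+Rm[:,1]*(.049-back)
    return [p,Rm]
E
python3 - <<'E'
from lid import *
state()
im=env.get_image('top')[:,:,::-1]; cv2.imwrite('pics/top2.png',im)
px=np.array([147,118])/2.58+[110,145]-.3
f=lambda th:proj('top',G(H(th)))[0,1]-px[1]
th=brentq(f,.7,1.45); print('theta',th,'bar grill',H(th),'world',G(H(th)),'col',proj('top',G(H(th)))[0],px)
t=np.radians(20)
P=pose(th,t,.09); print(P[1])
plan([([.45,.12,.33],P[1],190),P+[190],pose(th,t,0)+[100]])
cv2.imwrite('pics/top2c.png',cv2.resize(im[130:330,110:420],None,fx=2.58,fy=2.58,interpolation=cv2.INTER_CUBIC))
E
```

```text
t 25.9667 tcp [ 0.4239 -0.1068  0.1916] F [ 0.7  0.6 -0.1] open 0.04364839974228785 q [-0.5045  0.2772  1.8835  0.0015  0.9818 -0.5864]
[[ 0.081  -0.0002  0.9967]
 [-0.9967  0.0015  0.081 ]
 [-0.0015 -1.     -0.    ]]
theta 1.0413110646625483 bar grill [0.0032 0.     0.2996] world [[0.6229 0.1953 0.2996]] col [165.8074 190.4364] [166.6767 190.4364]
[[-0.0342  0.3418  0.9391]
 [-0.9994 -0.0117 -0.0321]
 [-0.     -0.9397  0.342 ]]
  [0.171, 0.057, -0.009] [-112.4, -67.9, 21.6]
  [0.172, 0.058, -0.009] [-113.2, -64.8, 26.4]
-> at [0.45 0.12 0.33]
  [-0.0, -0.0, -0.0] [-81.2, 45.9, 149.6]
-> at [0.6089 0.1957 0.3381]
  [-0.0, -0.0, -0.0] [-0.0, 90.0, -0.0]
-> at [0.6397 0.1947 0.2535]
```

View pics/top2c.png

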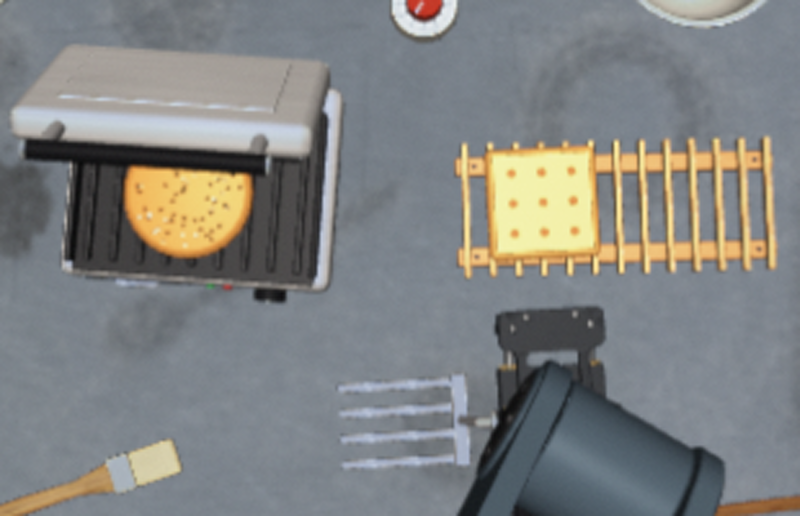

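The top view shows the round bread lying flat on the ribs at about (188,205), wholly on the plate. The square bread and timer are unmoved, the lifter stands flat at about (430,420), and the lid bar is at row ~157, which gives an opening of about 1.04 rad. Moving to the bar.

>>> {"name": "send_rows", "arguments": {
  "commands": [
    [[0.034,0.011,0],[-22,-13,4],48],
    [[0.068,0.023,0],[-45,-27,8],48],
    [[0.103,0.034,0],[-67,-41,13],48],
    [[0.137,0.046,-0.01],[-90,-54,17],48],
    [[0.171,0.057,-0.01],[-112,-68,22],48]
  ]
}}

```text
time_s: 26.43
tcp_pos: [0.4357, 0.0078, 0.2579]
eef_rot: [[0.022, 0.169, 0.985], [-1.0, 0.002, 0.022], [0.002, -0.986, 0.169]]
force: [0.5, 0.1, -1.1]
opening: 0.0419
```

>>> {"name": "send_rows", "arguments": {
  "commands": [
    [[0.034,0.011,0],[-22,-13,5],48],
    [[0.068,0.023,0],[-45,-26,10],48],
    [[0.103,0.034,0],[-67,-39,16],48],
    [[0.137,0.046,-0.01],[-90,-52,21],48],
    [[0.171,0.058,-0.01],[-113,-65,26],48]
  ]
}}

```text
time_s: 26.85
tcp_pos: [0.4479, 0.121, 0.3264]
eef_rot: [[-0.036, 0.335, 0.941], [-0.999, -0.009, -0.035], [-0.003, -0.942, 0.335]]
force: [0.8, 0.5, -0.2]
opening: 0.0419
```

>>> {"name": "send_rows", "arguments": {
  "commands": [
    [[0,0,0],[-16,5,25],48],
    [[0,0,0],[-32,10,55],48],
    [[0,0,0],[-50,15,85],48],
    [[0,0,0],[-65,20,115],48],
    [[0,0,0],[-75,25,135],48]
  ]
}}

```text
time_s: 27.27
tcp_pos: [0.5892, 0.1916, 0.3482]
eef_rot: [[-0.034, 0.336, 0.941], [-0.999, -0.008, -0.033], [-0.003, -0.942, 0.336]]
force: [-0.1, -0.1, -0.1]
opening: 0.0416
```

>>> {"name": "send_rows", "arguments": {
  "commands": [
    [[0,0,0],[0,0,0],48],
    [[0,0,0],[0,0,0],48]
  ]
}}

```text
time_s: 27.43
tcp_pos: [0.5868, 0.1903, 0.3464]
eef_rot: [[-0.035, 0.332, 0.943], [-0.999, -0.01, -0.033], [-0.002, -0.943, 0.332]]
force: [-0.3, 0.2, -0.8]
opening: 0.042
```

```bash
python3 - <<'E'
from lid import *
state(); T=tool()
t=np.radians(20); th=1.0413
plan([pose(th,t,.09),pose(th,t,.004)+[100]])
a=env.get_image('wrist')[:,:,::-1].copy()
q=proj('wrist',G([[*(H(th)*1)]]+[[H(th)[0],y,H(th)[2]] for y in(-.07,.07,-.04,.04)]),T); print(q)
for u,v in q: 
    if 0<=u<560 and 0<=v<420: cv2.circle(a,(int(u),int(v)),3,(0,0,255),-1)
cv2.imwrite('pics/w12.png',a)
E
```

```text
t 27.4333 tcp [0.5868 0.1903 0.3464] F [-0.3  0.2 -0.8] open 0.04200178700890347 q [ 0.1686  0.2347  1.5184 -0.0748  1.0575  0.2293]
[[-0.0345  0.3317  0.9427]
 [-0.9994 -0.0095 -0.0333]
 [-0.002  -0.9433  0.3318]]
  [0.011, -0.001, -0.002] [-6.2, 15.1, 17.9]
-> at [0.6089 0.1958 0.3381]
  [-0.0, -0.0, 0.0] [0.0, 86.0, -0.0]
-> at [0.6383 0.1948 0.2573]
[[302.8214 207.9702]
 [301.0389 295.0745]
 [304.5716 106.904 ]
 [301.7987 259.4525]
 [303.8355 151.8895]]
```

View pics/w12.png

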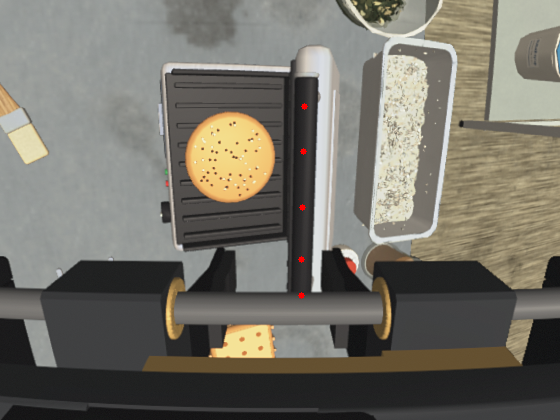

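w12 shows the bar at cols 294-315 with the predicted points on its axis, and the bread resting flat at (230,157). I'll go down over the bar and grip it.

>>> {"name": "send_rows", "arguments": {
  "commands": [
    [[0.01,0,0],[-3,5,8],48],
    [[0.01,0,0],[-6,10,14],48],
    [[0.01,0,0],[-6,15,18],48],
    [[0.01,0,0],[-6,15,18],48],
    [[0.01,0,0],[-6,15,18],48]
  ]
}}

```text
time_s: 27.9
tcp_pos: [0.609, 0.195, 0.3383]
eef_rot: [[-0.036, 0.342, 0.939], [-0.999, -0.01, -0.034], [-0.002, -0.94, 0.342]]
force: [0.6, -0.2, -0.2]
opening: 0.0419
```

>>> {"name": "send_rows", "arguments": {
  "commands": [
    [[0,0,0],[0,15,0],48],
    [[0,0,0],[0,30,0],48],
    [[0,0,0],[0,43,0],48],
    [[0,0,0],[0,54,0],48],
    [[0,0,0],[0,62,0],48]
  ]
}}

```text
time_s: 28.32
tcp_pos: [0.6301, 0.1945, 0.2795]
eef_rot: [[-0.035, 0.342, 0.939], [-0.999, -0.01, -0.034], [-0.002, -0.94, 0.342]]
force: [-0.1, 0.1, -0.4]
opening: 0.0419
```

>>> {"name": "send_rows", "arguments": {
  "commands": [
    [[0,0,0],[0,6,0],48],
    [[0,0,0],[0,12,0],48],
    [[0,0,0],[0,18,0],48],
    [[0,0,0],[0,22,0],48],
    [[0,0,0],[0,22,0],48]
  ]
}}

```text
time_s: 28.73
tcp_pos: [0.6378, 0.1944, 0.2592]
eef_rot: [[-0.035, 0.342, 0.939], [-0.999, -0.01, -0.034], [-0.002, -0.94, 0.342]]
force: [0.1, -0.5, 0.2]
opening: 0.0422
```

>>> {"name": "send_rows", "arguments": {
  "commands": [
    [[0,0,0],[0,0,0],30],
    [[0,0,0],[0,0,0],20],
    [[0,0,0],[0,0,0],10],
    [[0,0,0],[0,0,0],0],
    [[0,0,0],[0,0,0],0]
  ]
}}

```text
time_s: 29.15
tcp_pos: [0.6375, 0.1945, 0.2602]
eef_rot: [[-0.035, 0.342, 0.939], [-0.999, -0.01, -0.034], [-0.003, -0.94, 0.342]]
force: [-3.9, 0.6, 0.5]
opening: 0.0159
```

>>> {"name": "send_rows", "arguments": {
  "commands": [
    [[0,0,0],[0,0,0],0],
    [[0,0,0],[0,0,0],0],
    [[0,0,0],[0,0,0],0]
  ]
}}

```text
time_s: 29.4
tcp_pos: [0.6373, 0.1946, 0.2602]
eef_rot: [[-0.035, 0.342, 0.939], [-0.999, -0.01, -0.034], [-0.003, -0.94, 0.342]]
force: [-3.6, -0.7, 3.0]
opening: 0.0151
```

```bash
python3 - <<'E'
from lid import *
state(); T=tool()
t=np.radians(20); th=1.0413
print('exp',pose(th,t,.006)[0])
# chain along the arc from where the tool is, keeping its offset
p0=T[:3,3]; A=T[:3,:3]; b0=G(H(th))[0]
for n in(.02,-.01):
  prev=th
  for k in np.linspace(th,n,9)[1:]:
    print(round(k,3),(A.T@(G(H(k))[0]-G(H(prev))[0])*1e3).round(1)); prev=k
  print('end tcp',p0+G(H(n))[0]-b0)
E
```

```text
t 29.4 tcp [0.6373 0.1946 0.2602] F [-3.6 -0.7  3. ] open 0.015061192950655647 q [ 0.1619  0.3846  1.5435 -0.0845  0.872   0.2408]
[[-0.0352  0.3419  0.9391]
 [-0.9994 -0.0097 -0.034 ]
 [-0.0025 -0.9397  0.3421]]
exp [0.6376 0.1948 0.2592]
0.914 [  0.1   4.9 -29.3]
0.786 [  0.1   8.6 -28.4]
0.658 [  0.1  12.2 -27.1]
0.531 [  0.1  15.5 -25.3]
0.403 [  0.1  18.6 -23.2]
0.275 [  0.1  21.4 -20.6]
0.148 [  0.1  23.9 -17.7]
0.02 [  0.1  25.9 -14.5]
end tcp [0.5073 0.199  0.0732]
0.91 [  0.1   5.1 -30.2]
0.778 [  0.1   9.  -29.2]
0.647 [  0.1  12.8 -27.8]
0.516 [  0.1  16.3 -25.9]
0.384 [  0.1  19.6 -23.5]
0.253 [  0.1  22.5 -20.7]
0.121 [  0.1  25.  -17.6]
-0.01 [  0.1  27.1 -14.2]
end tcp [0.5067 0.199  0.0663]
```

Bar gripped (opening 15 mm). Now follow the arc.

>>> {"name": "send_rows", "arguments": {
  "commands": [
    [[0,0,0],[0,1,-6],0],
    [[0,0,0],[0,2,-12],0],
    [[0,0,0],[0,3,-18],0],
    [[0,0,0],[0,4,-23.5],0],
    [[0,0,0],[0,5,-29.5],0]
  ]
}}

```text
time_s: 29.82
tcp_pos: [0.6136, 0.1957, 0.2466]
eef_rot: [[-0.035, 0.348, 0.937], [-0.999, -0.009, -0.034], [-0.004, -0.938, 0.348]]
force: [1.8, 0.7, 4.2]
opening: 0.0153
```

>>> {"name": "send_rows", "arguments": {
  "commands": [
    [[0,0,0],[0,1.5,-6],0],
    [[0,0,0],[0,3.5,-11.5],0],
    [[0,0,0],[0,5,-17],0],
    [[0,0,0],[0,7,-23],0],
    [[0,0,0],[0,8.5,-28.5],0]
  ]
}}

```text
time_s: 30.23
tcp_pos: [0.5879, 0.1968, 0.2268]
eef_rot: [[-0.035, 0.343, 0.939], [-0.999, -0.009, -0.034], [-0.003, -0.939, 0.343]]
force: [7.3, 4.0, -2.7]
opening: 0.0152
```

```bash
python3 - <<'E'
from lid import *
state()
E
```

```text
t 30.2333 tcp [0.5879 0.1968 0.2268] F [ 7.3  4.  -2.7] open 0.015157279403361009 q [ 0.1818  0.3596  1.6932 -0.1043  0.7478  0.2818]
[[-0.0351  0.3433  0.9386]
 [-0.9994 -0.0089 -0.0341]
 [-0.0033 -0.9392  0.3434]]
```

>>> {"name": "send_rows", "arguments": {
  "commands": [
    [[0,0,0],[0,2.5,-5.5],0],
    [[0,0,0],[0,5,-11],0],
    [[0,0,0],[0,7.5,-16.5],0],
    [[0,0,0],[0,10,-22],0],
    [[0,0,0],[0,12,-27],0]
  ]
}}

```text
time_s: 30.65
tcp_pos: [0.5669, 0.1976, 0.2065]
eef_rot: [[-0.035, 0.344, 0.938], [-0.999, -0.009, -0.034], [-0.003, -0.939, 0.344]]
force: [6.1, 4.7, -1.3]
opening: 0.0152
```

>>> {"name": "send_rows", "arguments": {
  "commands": [
    [[0,0,0],[0,3,-5],0],
    [[0,0,0],[0,6,-10],0],
    [[0,0,0],[0,9.5,-15],0],
    [[0,0,0],[0,12.5,-20],0],
    [[0,0,0],[0,15.5,-25.5],0]
  ]
}}

```text
time_s: 31.07
tcp_pos: [0.5488, 0.1983, 0.1836]
eef_rot: [[-0.035, 0.345, 0.938], [-0.999, -0.009, -0.034], [-0.003, -0.939, 0.345]]
force: [4.9, 5.1, 0.0]
opening: 0.0148
```

>>> {"name": "send_rows", "arguments": {
  "commands": [
    [[0,0,0],[0,3.5,-4.5],0],
    [[0,0,0],[0,7.5,-9],0],
    [[0,0,0],[0,11,-14],0],
    [[0,0,0],[0,15,-18.5],0],
    [[0,0,0],[0,18.5,-23],0]
  ]
}}

```text
time_s: 31.48
tcp_pos: [0.5332, 0.1989, 0.1582]
eef_rot: [[-0.035, 0.344, 0.938], [-0.999, -0.009, -0.034], [-0.003, -0.939, 0.344]]
force: [3.4, 4.7, 0.5]
opening: 0.0153
```

>>> {"name": "send_rows", "arguments": {
  "commands": [
    [[0,0,0],[0,4,-4],0],
    [[0,0,0],[0,8.5,-8],0],
    [[0,0,0],[0,13,-12],0],
    [[0,0,0],[0,17,-16.5],0],
    [[0,0,0],[0,21.5,-20.5],0]
  ]
}}

```text
time_s: 31.9
tcp_pos: [0.5214, 0.1993, 0.1311]
eef_rot: [[-0.034, 0.344, 0.938], [-0.999, -0.009, -0.033], [-0.003, -0.939, 0.344]]
force: [2.5, 4.8, 2.0]
opening: 0.0148
```

```bash
python3 - <<'E'
from lid import *
state(); T=tool(); A=T[:3,:3]
p0=np.array([.6373,.1946,.2602]); d=lambda k:p0+G(H(k))[0]-G(H(1.0413))[0]
for k in(.275,.148,.02,-.01,-.02): print(k,d(k),(A.T@(d(k)-T[:3,3])*1e3).round(1))
E
```

```text
t 31.9 tcp [0.5214 0.1993 0.1311] F [2.5 4.8 2. ] open 0.01484857754534941 q [ 0.2152  0.4377  1.9345 -0.1969  0.4347  0.415 ]
[[-0.0345  0.3442  0.9383]
 [-0.9994 -0.0091 -0.0334]
 [-0.003  -0.9388  0.3443]]
0.275 [0.5205 0.1986 0.131 ] [ 0.8 -0.3 -0.8]
0.148 [0.5121 0.1989 0.1027] [  0.8  23.4 -18.5]
0.02 [0.5073 0.199  0.0733] [  0.9  49.4 -33.1]
-0.01 [0.5067 0.1991 0.0663] [  1.   55.8 -36.1]
-0.02 [0.5065 0.1991 0.064 ] [  1.   57.9 -37. ]
```

>>> {"name": "send_rows", "arguments": {
  "commands": [
    [[0,0,0],[0,5,-4],0],
    [[0,0,0],[0,9.5,-7.5],0],
    [[0,0,0],[0,14,-11],0],
    [[0,0,0],[0,19,-15],0],
    [[0,0,0],[0,23.5,-18.5],0]
  ]
}}

```text
time_s: 32.32
tcp_pos: [0.5125, 0.1997, 0.1027]
eef_rot: [[-0.034, 0.345, 0.938], [-0.999, -0.009, -0.033], [-0.003, -0.939, 0.345]]
force: [4.0, 2.8, 1.6]
opening: 0.0147
```

>>> {"name": "send_rows", "arguments": {
  "commands": [
    [[0,0,0],[0,5,-3],0],
    [[0,0,0],[0,10,-6],0],
    [[0,0,0],[0,15.5,-9],0],
    [[0,0,0],[0,20.5,-12],0],
    [[0,0,0],[0,26,-14.5],0]
  ]
}}

```text
time_s: 32.73
tcp_pos: [0.5075, 0.1999, 0.0731]
eef_rot: [[-0.034, 0.344, 0.938], [-0.999, -0.009, -0.033], [-0.003, -0.939, 0.344]]
force: [1.4, 4.7, 2.4]
opening: 0.0148
```

>>> {"name": "send_rows", "arguments": {
  "commands": [
    [[0,0,0],[0,2,-1],0],
    [[0,0,0],[0,4,-2],0],
    [[0,0,0],[0,6,-3],0],
    [[0,0,0],[0,8,-4],0],
    [[0,0,0],[0,8,-4],0]
  ]
}}

```text
time_s: 33.15
tcp_pos: [0.5081, 0.2001, 0.0686]
eef_rot: [[-0.033, 0.351, 0.936], [-0.999, -0.008, -0.032], [-0.004, -0.936, 0.351]]
force: [-6.7, 0.6, 34.2]
opening: 0.0151
```

```bash
python3 - <<'E'
from lid import *
state(); T=tool(); A=T[:3,:3]
p0=np.array([.6373,.1946,.2602]); d=lambda k:p0+G(H(k))[0]-G(H(1.0413))[0]
for k in(0,-.02): print(k,d(k),(A.T@(d(k)-T[:3,3])*1e3).round(1))
E
```

```text
t 33.15 tcp [0.5081 0.2001 0.0686] F [-6.7  0.6 34.2] open 0.01513161019215931 q [ 0.224   0.555   2.0153 -0.3718  0.2384  0.605 ]
[[-0.0332  0.3509  0.9358]
 [-0.9994 -0.0081 -0.0324]
 [-0.0038 -0.9364  0.351 ]]
0 [0.5069 0.1991 0.0686] [ 1.  -0.4 -1.1]
-0.02 [0.5065 0.1991 0.064 ] [ 1.1  3.8 -3. ]
```

The lid has reached its stop: 34 N up, at the pose computed for angle 0. I'll relax the preload, release, and back away.

>>> {"name": "send_rows", "arguments": {
  "commands": [
    [[0,0,0],[0,-2,1],0],
    [[0,0,0],[0,-3,1.5],0],
    [[0,0,0],[0,-3,1.5],0]
  ]
}}

```text
time_s: 33.4
tcp_pos: [0.5079, 0.2, 0.0689]
eef_rot: [[-0.034, 0.346, 0.937], [-0.999, -0.009, -0.033], [-0.003, -0.938, 0.346]]
force: [0.9, 3.5, 10.1]
opening: 0.0148
```

>>> {"name": "send_rows", "arguments": {
  "commands": [
    [[0,0,0],[0,0,0],30],
    [[0,0,0],[0,0,0],40],
    [[0,0,0],[0,0,0],48],
    [[0,0,0],[0,0,0],48],
    [[0,0,0],[0,0,0],48]
  ]
}}

```text
time_s: 33.82
tcp_pos: [0.5044, 0.1987, 0.0666]
eef_rot: [[-0.036, 0.339, 0.94], [-0.999, -0.011, -0.034], [-0.001, -0.941, 0.339]]
force: [0.3, 0.1, -0.0]
opening: 0.0384
```

>>> {"name": "send_rows", "arguments": {
  "commands": [
    [[0,0,0],[0,-8,0],48],
    [[0,0,0],[0,-20,0],48],
    [[0,0,0],[0,-40,0],48],
    [[0,0,0],[0,-65,0],48],
    [[0,0,0],[0,-90,0],48]
  ]
}}

```text
time_s: 34.23
tcp_pos: [0.4739, 0.2001, 0.1526]
eef_rot: [[-0.035, 0.34, 0.94], [-0.999, -0.01, -0.034], [-0.002, -0.94, 0.34]]
force: [0.8, -0.1, -0.1]
opening: 0.0415
```

>>> {"name": "send_rows", "arguments": {
  "commands": [
    [[0,0,0],[0,-30,-20],48],
    [[0,0,0],[0,-55,-40],48],
    [[0,0,0],[0,-75,-55],48],
    [[0,0,0],[0,-85,-60],48],
    [[0,0,0],[0,-85,-60],48]
  ]
}}

```text
time_s: 34.65
tcp_pos: [0.3887, 0.2035, 0.213]
eef_rot: [[-0.034, 0.344, 0.938], [-0.999, -0.009, -0.033], [-0.003, -0.939, 0.345]]
force: [0.2, 1.0, -0.3]
opening: 0.0417
```

```bash
python3 - <<'E'
from lid import *
state()
t=env.get_image('top')[:,:,::-1]; s=env.get_image('scene')[:,:,::-1]
cv2.imwrite('pics/top3.png',t)
print('bar shut top px',proj('top',G([[-.127,y,.108] for y in(-.07,0,.07)])).round(1).tolist(),'scene',proj('scene',G([[-.127,y,.108] for y in(-.07,0,.07)])).round(1).tolist())
cv2.imwrite('pics/fin.png',np.hstack([cv2.resize(t[110:330,110:420],(420,300),interpolation=cv2.INTER_CUBIC),cv2.resize(s[130:400,140:480],(378,300),interpolation=cv2.INTER_CUBIC)]))
E
```

```text
t 34.65 tcp [0.3887 0.2035 0.213 ] F [ 0.2  1.  -0.3] open 0.04170859325884729 q [ 0.317   0.1398  2.0836 -0.2075  0.5952  0.5043]
[[-0.0336  0.3445  0.9382]
 [-0.9994 -0.0086 -0.0327]
 [-0.0032 -0.9387  0.3446]]
bar shut top px [[209.3, 261.4], [178.1, 259.5], [147.1, 257.5]] scene [[328.6, 259.6], [317.5, 284.8], [305.1, 312.9]]
```

View pics/fin.png

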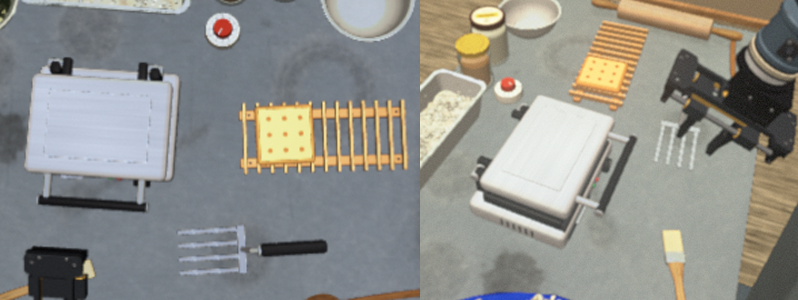

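The final picture shows the lid shut. The bar's middle is at about (178.6,259.6) in the top view against (178.1,259.5) predicted for fully shut. The lifter stands flat, the square bread and timer are in place, and the gripper is clear of everything. Handing in.

```bash
python3 -c "
from plant import env
print(env.sense()['force'], env.sign_off())"
```

```text
the job is handed in; nothing more can be done
[ 0.35303537 -0.03518262  0.5738889 ] None
```

The round flatbread is in the grill with the lid shut, and the job was handed in at about 35 s of the 72 s allowed. I used the lifter to take it off the rack and lay it on the ribbed plate. I then drew the lifter out, stood it on its tines on free table, and closed the lid by its bar.

**Checks that agreed:**
- **Bread:** its front edge was about 58 mm in front of the plate's centre, so it lay wholly on the ribs. It did not move while I began drawing the lifter out, and later pictures showed it flat.
- **Lifter:** after set-down the heel lay where it had when it first stood on the table, so it stood flat.
- **Lid:** it met its stop with 34 N at the wrist, at the pose computed for angle 0. The bar was within 1 px of its shut position in the top view and about 3 px in the scene view.
- **Bystanders:** the square bread and the timer looked unmoved by eye.

**What disagreed or went wrong:**
- **Missed first grip:** the real fingertips end about 30 mm short of the stated TCP, so the jaws shut on nothing just above the handle. I corrected for this on the second try.
- **Grill position:** it was about 2.5 mm off my first fit, and I corrected that before lowering the bread.
- **Tines on the plate:** while lowering I felt about 2 N of unexpected support, probably the tine tips touching a groove floor.
- **Lifter tilt:** it pitched 1–2° nose-down in the grip, and levelled when I set it down.
- **After shutting:** I could not see the bread once the lid was closed.

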